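# Catch pumice lumps from a tilting feeder and weigh them

### The arm

A 6-joint arm with a two-finger parallel gripper is mounted at the origin on the work surface. World frame = base frame: x ahead of the robot, y to its left, z up, the work surface at z = 0. Lengths are in m, angles in rad, forces in N, time in s.
With the tool pointing down it reaches from about 0.4 to 0.825 m from the base axis. Payload 7 kg.
Tool frame: the origin (TCP) lies at the very end of the fingers, on their centre line; the grasp point (between the pads) lies 19 mm behind it (arm.grasp_offset is the distance from the TCP to the grasp point, in m); z points along the fingers, y is the line along which they close (so a half turn about z gives the same grasp; the last joint's range is limited). The gripper opens to 88 mm and grips with 3 to 60 N. Pads are 19 mm wide; open, the fingers measure 130 mm over their backs; the gripper's body (78 mm by 193 mm) begins 47 mm behind the grasp point.
Start: joints at [1.553, 0.359, 0.012, 0, -1.224, -0.288], TCP at [0.203, 0.644, 0.227] pointing down, gripper open.
Joint ranges: [-3.07, 3.07], [-1.43, 2.12], [-1.02, 1.25], [-3.03, 1.67], [-3.05, -0], [-3.03, 3.03]. Speed limits (rad/s): [2.39, 2.39, 3.01, 3.14, 3.14, 3.14].

### API

Orientations are given as [roll, pitch, yaw] about the fixed x, y, z axes, in that order (R = Rz(yaw) Ry(pitch) Rx(roll)).
In Python, from station import get_state, cams, arm, nets gives the robot as it stands.
- The arm moves only by the shell command python3 -m creep 'ROWS' [FORCE]. ROWS is a JSON object of lists of equal length, an entry for each row: "translation": the shift along the world's x, y, z in mm, a list of three; "spin": the turn about the world's z in rad; "gripper": the opening, from 0 (shut) to 1 (fully open). In form: {"translation": [[dx, dy, dz], ...], "spin": [spin, ...], "gripper": [gripper, ...]}. A call has 1 to 8 rows; each row shifts and turns the commanded pose from where the row before left it; what a row does not reach is not made up. A row lasts 1/10 s, in which the tool goes at most 50 mm and 8.59 degrees, less where a joint would pass 70% of its speed; a pose out of reach is approached as far as the arm can. A call is refused whole if a number of a shift passes 50 or a number of a turn 0.15, either way. A call with a gripper value outside its range is refused whole. The fingers move at their own pace and stop on an object; FORCE is the grip in N (left out, the last holds). Time passes only in rows, so rows that do not move let the fingers close. It gives the time, the measured TCP pose, the force, the opening and the grip force at its end, in the units of the state.
- get_state(): the state, without advancing time (a new reading comes with each control period).
- cams.grab_frame(name): name is "side" or "top" or "wrist"; returns a dict with "img" (384x512x3 uint8, red, green, blue), "mtx" (3x3 intrinsics, pixels), "R" (3x3) and "t" (3): a world point X has camera coordinates R X + t. Camera axes: x right, y down, z forward; pixel columns grow to the right and rows downward; lengths in m; the calibration is good to about 2 mm. A picture is of the moment at which its call begins. There is no depth.
- arm.job_done(): hands the job in; it is judged then, once.
Trained networks look in the newest picture that a camera, given by its name, has taken for a name from the list of things; names that differ only in an ending like _2 or _b are one class to them, and where a whole thing is asked for, a point or a joint stands for the part that bears it (a point fixed in the world has none). Each returns a list of dicts, best first, with "confidence" (0 to 1); they miss things now and then, are a little off and sometimes report something else, mostly with a low value. They report only what shows in the picture. A call takes as long as a camera call. They do not tell look-alikes from the thing itself.
- nets.search_frame(camera, label): "centre" ([x, y, z] in m, in world coordinates, good to about 4 mm: the middle of the surface that is visible of it).
- nets.pinpoint(camera, label): "centre" ([x, y, z] in m, in world coordinates, good to about 4 mm: a listed point, or the origin of a listed thing).
The state is a dict: "t": time; "q": joint angles; "qd": joint speeds; "joint_efforts": joint torques, N m; "eef_pos": TCP position; "ee_rot": TCP orientation; "force": force on the tool from outside, world axes, zero at the start; "moment": the same for the moment, N m; "width": finger opening in m; "gripper_force": force on a finger pad.
Only numpy, scipy, OpenCV 4.12 (cv2) and the standard library are available. Lean on these libraries where they do the work, as an engineer would, in place of code of your own. Each camera call takes 0.05 s, during which the arm holds its last target. There are 200 camera calls.

### The job

Put every pumice lump from the bench into the lowered trough of the feeder, then turn the handwheel clockwise until the trough is tilted to 30 degrees, which is where its black pointer meets the black mark on the post. Take the catch dish by its handle and, holding it under the trough's lip, push the paddle in with the front wall of the dish so that the gate lifts and all the lumps slide into the dish. Finally stand the dish with all the lumps in it centred on the balance pan and wind the trough back down level, leaving the beaker and the measuring cylinder as they are.

Things in the scene. Friction and masses are not known exactly. Their poses are not given: they have to be found in the camera images.
- lump1: a rough grey lump of pumice, a block 60 x 36 x 32 mm with rounded edges, about 60 g; origin at its centre, x along its 60 mm length, y along 36 mm, z along 32 mm. Two to four of the lumps are present, lying on the bench
- lump2: a rough grey lump of pumice, a block 60 x 36 x 32 mm with rounded edges, about 60 g; origin at its centre, x along its 60 mm length, y along 36 mm, z along 32 mm. Two to four of the lumps are present, lying on the bench
- lump3: a rough grey lump of pumice, a block 60 x 36 x 32 mm with rounded edges, about 60 g; origin at its centre, x along its 60 mm length, y along 36 mm, z along 32 mm. Two to four of the lumps are present, lying on the bench
- lump4: a rough grey lump of pumice, a block 60 x 36 x 32 mm with rounded edges, about 60 g; origin at its centre, x along its 60 mm length, y along 36 mm, z along 32 mm. Two to four of the lumps are present, lying on the bench
- dish: the aluminium catch dish, an open rectangular tray 150 (x) x 136 (y) mm outside, 60 mm high, walls and floor 4 mm, 200 g; the wall on the handle side (-x) rises to 75 mm. Origin under the centre of its floor, z up. Its handle stands outside the -x wall
- dish_grip (a point): the point to grip on the dish's handle: an upright bar 72 mm wide (along the dish's y), 12 mm thick (along x), spanning heights 39 to 81 mm above the dish's underside, 32 mm clear of the -x wall. This point lies at (-113, 0, 65) mm in the dish's frame, inside the bar. Best pinched from above across its 12 mm thickness, one finger between bar and wall
- feeder: the tilting feeder, fixed. Origin on the bench, below the trough's lip; x points from the lip to the trough's tail (lumps slide to -x), z up. The bench at x below -5 mm is free, as is the space up to 90 mm high under the lip; the frame begins at x = 60 mm. The gate slides between posts at x = -8 mm reaching 195 mm high. The handwheel is on the -y side, on a gearbox 74 mm high
- trough_floor (a point): on the trough's floor and hinge line, mid-width, 135 mm above the bench, 60 mm from the feeder's origin towards the tail. Frame tilts with the trough: x along the floor to the tail, y across, z out of the floor. The slick steel trough (friction 0.3) runs from x = -60 (lip) to 215 mm, inside 100 mm wide, walls 45 mm high, tail wall's inner face at 209 mm
- trough_lip (a point): the middle of the trough's lower floor edge, over which the lumps leave; the upright gate just beyond it holds them back until lifted. 135 mm above the bench when the trough is level, 105 mm at 30 degrees
- trough (a joint): tilt of the trough in rad, tail up; 0 is level. Driven by the handwheel only: 0.131 rad per rad of the wheel. 30 degrees is 0.524
- wheel (a joint): handwheel angle in rad, grows clockwise seen from above, 0 to 5.2; starts between 0 and 0.6. 4.0 tilts the trough 30 degrees. It stays where it is left; turning takes about 0.35 N m
- wheel_grip (a point): on the vertical axis of the handwheel, inside its grip bar, 120 mm above the bench; its x axis runs along the bar. The bar is 74 mm long, 14 mm thick and stands 37 mm above a disc of 110 mm diameter; its top is 132 mm above the bench. Grip it from above across its thickness
- paddle (a joint): travel of the paddle in m, 0 out to 0.03 fully in (towards the feeder's +x). Sprung outwards, about 2 N to start and 6 N fully in; comes out again by itself. It lifts the gate by 2.6 times its travel (its lower edge from 95 to 173 mm above the bench), which clears the lumps even on end
- paddle_face (a point): centre of the paddle's outer face, a steel plate 80 mm wide reaching from 25 to 75 mm above the bench, facing the feeder's -x; when out it lies 4 mm in front of the feeder's origin
- balance: the laboratory balance, fixed; its square pan is at its origin (x, y), its display to the +y side. White housing 180 (x) x 270 (y) mm, y from -90 to +180 mm, 44 mm high
- pan (a point): centre of the top of the steel balance pan, 150 x 150 mm, 60 mm above the bench
- beaker: small glass beaker, rim radius 35 mm, 60 mm high, origin under its base; not to be disturbed
- cylinder: tall measuring cylinder, foot radius 42 mm, 270 mm high, origin under its foot; not to be disturbed
There are look-alikes about, which are no part of the job. What is shaped like the dish but yellow is not meant.

How it is judged:
By the outcome, as a careful person would: the job done as asked, in the order asked, and still so for the second after the job is handed in, with the robot touching nothing.
Of lump1, lump2, lump3, lump4 only 2 to 4 are there at a start; the rules pass over those that are not, and their reading is None.
At some moment in a run one of lump1, lump2, lump3, lump4, dish may be knocked a few centimetres aside while the robot is not near it.
Once in a run the grip may slacken for a moment while it holds something.
It also fails if it takes over 210 s, if anything falls off the work surface, if the arm or the gripper's body presses on something with over 40 N, if the wrist force passes 120 N, or if a joint passes its speed limit or range.

## Working session

There is one attempt and no reset: what is moved stays moved. The work goes in short steps, Python scripts to look and compute and a shell command to move; the robot and the scene stay as the last step left them, time stands still between calls to the robot, and variables do not carry over. Pictures are saved under pics/ and viewed, at most 14 in all, crops included, and the job is handed in when it is done.

```bash
ls; mkdir -p pics; cat > h.py <<'E'
import numpy as np, cv2
from station import get_state, cams, arm, nets
def snap(cam, name, crop=None, scale=1):
    f=cams.grab_frame(cam); im=f["img"][:,:,::-1]
    if crop: x0,y0,x1,y1=crop; im=im[y0:y1,x0:x1]
    im=cv2.resize(np.ascontiguousarray(im),None,fx=scale,fy=scale,interpolation=cv2.INTER_CUBIC)
    cv2.imwrite(f"pics/{name}.png",im); return f
def proj(f,X):
    p=f["mtx"]@(f["R"]@np.array(X)+f["t"]); return p[:2]/p[2]
def ray(f,uv,z):
    C=-f["R"].T@f["t"]; d=f["R"].T@np.linalg.inv(f["mtx"])@np.array([uv[0],uv[1],1.])
    return C+d*(z-C[2])/d[2]
def show(cams_,labels,fn="pinpoint"):
    for c in cams_:
        for l in labels:
            r=getattr(nets,fn)(c,l)
            print(c,l,[(np.round(np.array(d["centre"])*1000).astype(int).tolist(),round(d["confidence"],2)) for d in r[:6]])
E
python3 - <<'E'
from h import *
s=get_state(); print({k:np.round(v,3) for k,v in s.items()}, arm.grasp_offset)
for c in ("top","side"):
    f=snap(c,c+"1",scale=1.5); print(c, np.round(-f["R"].T@f["t"],3))
    for l in ["lump1","dish","dish_grip","feeder","trough_floor","trough_lip","wheel_grip","paddle_face","balance","pan","beaker","cylinder"]: show([c],[l])
E
```

```text
pics
{'t': np.float64(0.0), 'q': array([ 1.553,  0.359,  0.011, -0.   , -1.224, -0.288]), 'qd': array([ 0.002, -0.001,  0.   , -0.001, -0.002, -0.   ]), 'joint_efforts': array([ 0.0000e+00, -5.8271e+01,  2.9305e+01,  6.9970e+00,  7.0000e-03,
       -0.0000e+00]), 'eef_pos': array([0.203, 0.643, 0.226]), 'ee_rot': array([ 3.14 , -0.   , -0.306]), 'force': array([ 0.678,  0.786, -0.395]), 'moment': array([-0.055, -0.035, -0.009]), 'gripper_force': np.float64(0.0), 'width': np.float64(0.088)} 0.0188
top [0.291 0.104 1.133]
top lump1 [([487, 16, 13], 0.74), ([588, 98, 15], 0.69)]
top dish [([202, 309, -4], 0.96), ([646, 265, -1], 0.62)]
top dish_grip [([533, 256, 66], 0.7), ([91, 333, 66], 0.6)]
top feeder [([589, -88, 1], 0.83)]
top trough_floor [([592, -150, 140], 0.93)]
top trough_lip [([594, -90, 136], 0.62), ([588, 101, 19], 0.59)]
top wheel_grip [([434, -212, 120], 0.68)]
top paddle_face [([596, -88, 50], 0.56)]
top balance [([447, 427, 0], 0.86)]
top pan [([445, 427, 58], 0.72)]
top beaker [([382, 231, 0], 0.56)]
top cylinder [([677, 412, -3], 0.62)]
side [ 0.271 -0.827  0.643]
side lump1 [([587, 106, 16], 0.76), ([496, 13, 18], 0.71)]
side dish [([645, 268, 0], 0.98), ([201, 303, 0], 0.86)]
side dish_grip [([93, 339, 68], 0.94), ([534, 257, 64], 0.71)]
side feeder [([593, -94, 0], 0.67), ([596, -151, 136], 0.52)]
side trough_floor [([594, -151, 135], 0.81)]
side trough_lip [([590, -88, 132], 0.67)]
side wheel_grip [([434, -213, 120], 0.76)]
side paddle_face [([680, 414, -1], 0.56), ([596, -92, 46], 0.5)]
side balance [([442, 430, 4], 0.89)]
side pan [([441, 428, 66], 0.72), ([644, 268, 0], 0.62)]
side beaker [([386, 232, -5], 0.96)]
side cylinder [([680, 414, -2], 0.76)]
```

View pics/top1.png

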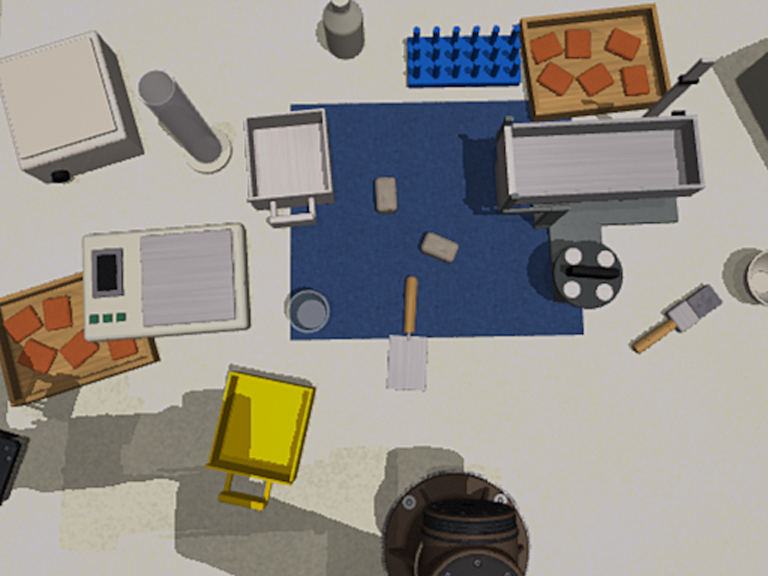

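View pics/side1.png

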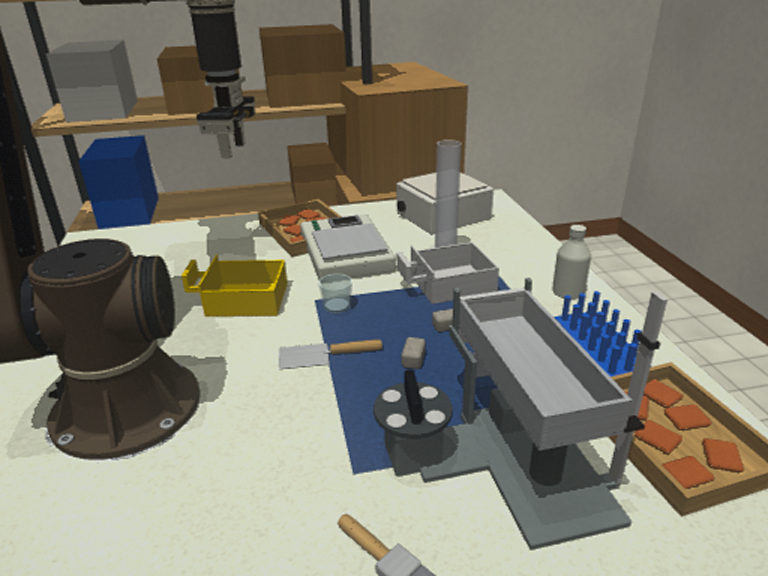

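Top view (shown at 1.5x): lumps at (385,194) and (440,247); feeder at (600,160) with its wheel at (587,272); aluminium dish at (288,155) with its handle at (292,213). The balance is at (165,285), the beaker at (307,312) and the cylinder at (190,130). The side view confirms two lumps.

Could be mistaken: the yellow dish at (262,430), which is ruled out by its colour. For the lumps, the red chips in the trays at (590,60) and (60,330), ruled out by colour. For the wheel or trough, nothing similar. I choose the aluminium dish at (288,155) and the two grey blocks.

```bash
cat >> h.py <<'E'
def lumps(f,z=0.03):
    im=f["img"]; hsv=cv2.cvtColor(im,cv2.COLOR_RGB2HSV)
    m=((hsv[...,1]<90)&(hsv[...,2]>70)).astype(np.uint8)
    out=[]
    for c in cv2.findContours(m,cv2.RETR_EXTERNAL,cv2.CHAIN_APPROX_NONE)[0]:
        if not 120<cv2.contourArea(c)<900: continue
        P=np.array([ray(f,p[0],z)[:2]*1000 for p in c],np.float32)
        (cx,cy),(w,h),a=cv2.minAreaRect(P)
        if w<h: a+=90; w,h=h,w
        a=(a+90)%180-90
        if 40<w<85 and 22<h<55: out.append((round(cx),round(cy),round(w),round(h),round(a)))
    return out
E
python3 - <<'E'
from h import *
f=snap("top","crop1",(150,60,430,240),2.8); print(lumps(f))
show(["top"],["lump1","wheel_grip","dish","dish_grip","trough_lip","pan","balance"])
g=cams.grab_frame("side")
show(["side"],["lump1"],"search_frame")
E
```

```text
[]
top lump1 [([490, 14, 14], 0.69), ([587, 100, 16], 0.56)]
top wheel_grip [([436, -213, 122], 0.7)]
top dish [([206, 307, -2], 0.82), ([648, 262, -2], 0.76)]
top dish_grip [([93, 335, 65], 0.82), ([534, 256, 63], 0.76)]
top trough_lip [([596, -91, 136], 0.91)]
top pan [([445, 425, 62], 0.63), ([535, 258, 64], 0.38)]
top balance []
side lump1 [([492, -6, 30], 0.76), ([567, 89, 24], 0.58)]
```

View pics/crop1.png

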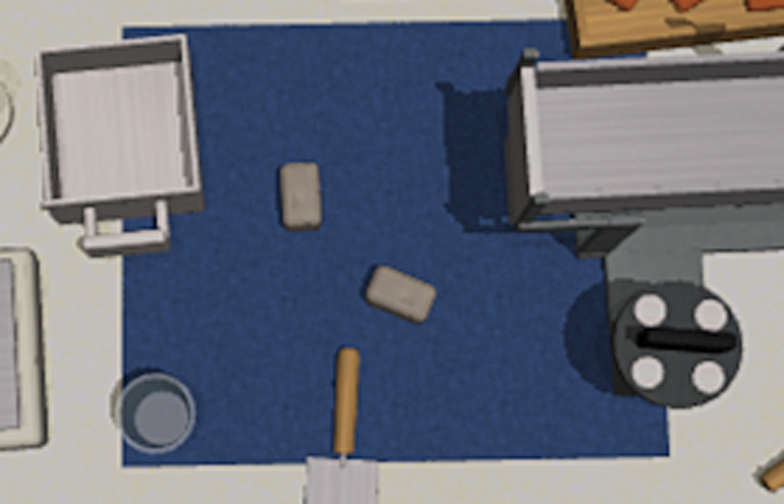

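Crop: lump A at (300,196) lies almost along world x. Lump B at (400,293) is diagonal. The grey aluminium dish is at (120,125), and the wheel's bar is at (690,341), roughly along world y. I'll move above lump A.

```bash
sed -i 's/RETR_EXTERNAL/RETR_LIST/' h.py
python3 -m creep '{"translation":[[30,-45,0],[30,-45,0],[30,-45,0],[30,-45,0],[30,-45,0],[30,-45,0],[30,-45,0],[30,-45,0]],"spin":[0.05,0.05,0.05,0.05,0.05,0.05,0.006,0],"gripper":[1,1,1,1,1,1,1,1]}'
python3 -m creep '{"translation":[[30,-37,0],[30,-37,0],[30,-37,0],[30,-37,0],[24,-35,0],[0,0,0]],"spin":[0,0,0,0,0,0],"gripper":[1,1,1,1,1,1]}'
python3 - <<'E'
from h import *
f=cams.grab_frame("top"); print("top",lumps(f))
f=snap("wrist","w1"); print("wrist",lumps(f)); show(["wrist"],["lump1"])
s=get_state(); print(s["eef_pos"],s["ee_rot"],s["q"])
E
```

```text
t: 2.6
eef_pos: [0.4259, 0.3091, 0.227]
ee_rot: [-3.141, -0.001, 0.001]
force: [1.5, 1.2, -0.0]
width: 0.0873
gripper_force: 0.0
t: 3.2
eef_pos: [0.5711, 0.124, 0.2262]
ee_rot: [3.141, 0.0, -0.004]
force: [0.0, -0.5, -0.3]
width: 0.0877
gripper_force: 0.0
top [(108, -6, 53, 23, -80), (459, 573, 64, 35, 2), (491, 13, 61, 39, 66), (583, 102, 63, 36, -1)]
wrist []
wrist lump1 [([586, 100, 16], 0.95), ([493, 12, 12], 0.78)]
[0.56903749 0.12760998 0.2264563 ] [-3.14149140e+00  2.05404415e-04 -8.68258177e-04] [ 5.55602324e-01  2.08912290e-01 -1.96364124e-01 -2.11603508e-04
 -1.16564085e+00  1.01440915e+00]
```

View pics/w1.png

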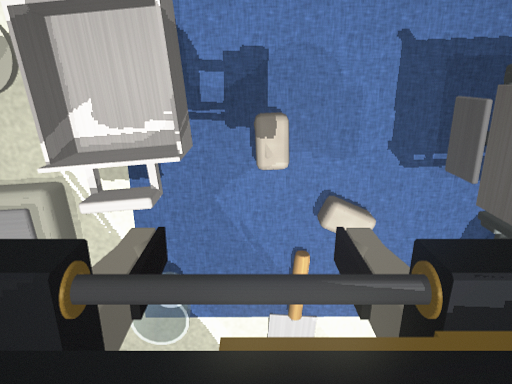

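The wrist view shows lump A at (271,140) and B at (346,215), which agrees with the networks. I'll align and descend on A.

```bash

python3 -m creep '{"translation":[[9,-13,0],[8,-14,0],[0,0,-40],[0,0,-40],[0,0,-40],[0,0,-30],[0,0,0]],"spin":[0,0,0,0,0,0,0],"gripper":[1,1,1,1,1,1,1]}' 15
python3 - <<'E'
from h import *
f=cams.grab_frame("wrist"); show(["wrist"],["lump1"])
s=get_state(); print(s["eef_pos"],s["ee_rot"])
E
```

```text
t: 4.05
eef_pos: [0.5834, 0.0996, 0.0724]
ee_rot: [3.139, 0.007, 0.0]
force: [-0.2, 0.5, 0.5]
width: 0.0875
gripper_force: 0.0
wrist lump1 [([488, 11, 13], 0.93), ([588, 100, 13], 0.78)]
[0.58658988 0.10078436 0.07707352] [3.14084499e+00 2.22320248e-04 1.06916979e-03]
```

```bash

python3 -m creep '{"translation":[[0,0,-40],[0,0,-31],[0,0,0],[0,0,0],[0,0,0],[0,0,0],[0,0,0],[0,0,0]],"spin":[0,0,0,0,0,0,0,0],"gripper":[1,1,1,0.2,0.2,0.2,0.2,0.2]}' 20
python3 -m creep '{"translation":[[0,0,0],[0,0,0],[0,0,20],[0,0,50],[0,0,50],[0,0,50],[0,0,50],[0,0,0]],"spin":[0,0,0,0,0,0,0,0],"gripper":[0.2,0.2,0.2,0.2,0.2,0.2,0.2,0.2]}' 20
```

```text
t: 4.95
eef_pos: [0.5865, 0.101, 0.0065]
ee_rot: [-3.141, -0.001, 0.0]
force: [0.3, -0.1, -0.8]
width: 0.0532
gripper_force: 0.0
t: 5.75
eef_pos: [0.5897, 0.1018, 0.2337]
ee_rot: [-3.138, -0.012, 0.001]
force: [0.1, 0.7, -0.3]
width: 0.0361
gripper_force: 19.8
```

```bash

python3 -m creep '{"translation":[[0,-47,0],[0,-47,0],[0,-47,0],[0,-47,0],[0,-47,0],[0,-47,0],[0,-47,0],[5,-42,0]],"spin":[0,0,0,0,0,0,0,0],"gripper":[0.2,0.2,0.2,0.2,0.2,0.2,0.2,0.2]}'
python3 -m creep '{"translation":[[0,0,0],[0,0,0]],"spin":[0,0],"gripper":[0.2,0.2]}'
python3 - <<'E'
from h import *
f=snap("top","t2",(230,40,512,240),2.5)
show(["top"],["trough_floor","trough_lip","lump1","wheel_grip"])
f=cams.grab_frame("side")
show(["side"],["trough_floor","trough_lip","lump1"])
print(get_state()["eef_pos"],get_state()["width"])
E
```

```text
t: 6.55
eef_pos: [0.5903, -0.2723, 0.2252]
ee_rot: [-3.141, 0.0, -0.0]
force: [1.1, 0.1, -0.2]
width: 0.036
gripper_force: 19.8
t: 6.75
eef_pos: [0.5905, -0.2712, 0.2244]
ee_rot: [-3.141, 0.001, -0.002]
force: [0.1, 0.6, 0.2]
width: 0.036
gripper_force: 19.8
top trough_floor [([595, -153, 137], 0.68)]
top trough_lip [([597, -94, 134], 0.73)]
top lump1 []
top wheel_grip []
side trough_floor [([594, -150, 135], 0.57)]
side trough_lip [([593, -91, 134], 0.9), ([535, 257, 64], 0.44)]
side lump1 [([590, -266, 236], 0.6), ([497, 16, 16], 0.55)]
[ 0.59129789 -0.26946939  0.22583779] 0.03576623557035821
```

View pics/t2.png

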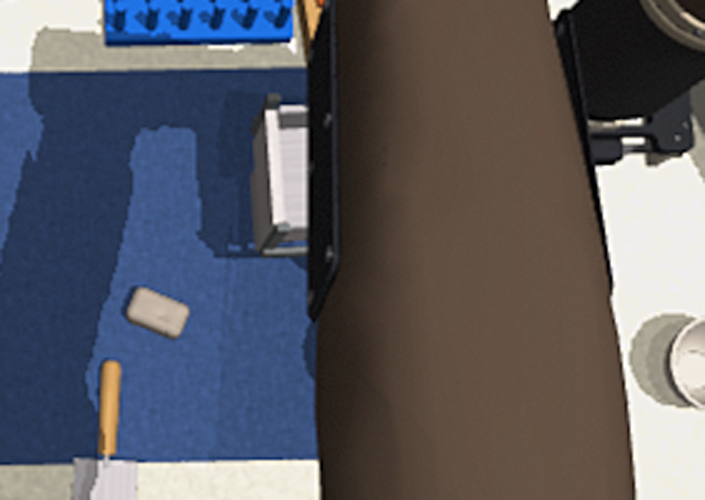

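The arm hides the trough in the top view. Both networks put the trough centre at x≈595. I'll lower to just over the floor and release.

```bash

python3 -m creep '{"translation":[[4,0,-25],[0,0,-25],[0,0,-18],[0,0,0],[0,0,0]],"spin":[0,0,0,0,0],"gripper":[0.2,0.2,0.2,0.2,0.2]}'
python3 -m creep '{"translation":[[0,0,-4],[0,0,-3],[0,0,0],[0,0,0]],"spin":[0,0,0,0],"gripper":[0.2,0.2,0.2,0.2]}'
```

```text
t: 7.7
eef_pos: [0.5954, -0.2702, 0.158]
ee_rot: [3.141, 0.0, 0.001]
force: [0.3, 0.2, 0.2]
width: 0.036
gripper_force: 19.8
t: 8.1
eef_pos: [0.5952, -0.2702, 0.1509]
ee_rot: [3.141, -0.0, 0.0]
force: [0.3, 0.6, -0.2]
width: 0.036
gripper_force: 19.8
```

```bash

python3 -m creep '{"translation":[[0,0,-4],[0,0,0],[0,0,0],[0,0,0],[0,0,0],[0,0,10],[0,0,50],[0,0,50]],"spin":[0,0,0,0,0,0,0,0],"gripper":[0.2,0.2,0.7,0.7,0.7,0.7,0.7,0.7]}'
python3 -m creep '{"translation":[[0,40,20],[-15,40,0],[-15,40,0],[-15,40,0],[-15,40,0],[-15,30,0],[-15,20,0],[0,0,0]],"spin":[0,0,0,0,0,0,0,0],"gripper":[1,1,1,1,1,1,1,1]}'
python3 - <<'E'
from h import *
f=snap("wrist","w2"); show(["wrist"],["lump1","trough_floor","trough_lip"]); print(lumps(f))
f=cams.grab_frame("top"); print(lumps(f)); show(["top"],["lump1"])
s=get_state(); print(s["eef_pos"],s["ee_rot"])
E
```

```text
t: 8.9
eef_pos: [0.5944, -0.2702, 0.2576]
ee_rot: [-3.142, 0.003, 0.0]
force: [1.1, -0.6, -0.1]
width: 0.061
gripper_force: 0.0
t: 9.7
eef_pos: [0.5039, -0.0183, 0.2781]
ee_rot: [-3.141, -0.002, 0.003]
force: [1.0, 0.2, 1.1]
width: 0.0878
gripper_force: 0.0
wrist lump1 [([490, 12, 13], 0.77)]
wrist trough_floor [([594, -150, 135], 0.88)]
wrist trough_lip [([593, -92, 134], 0.86)]
[]
[(108, 333, 55, 27, 78), (459, 573, 64, 35, 2), (491, 13, 61, 39, 66)]
top lump1 [([486, 11, 14], 0.92), ([595, -274, 154], 0.77)]
[ 0.50545697 -0.02080035  0.27657459] [ 3.14142423e+00  1.35660931e-04 -8.52559028e-04]
```

View pics/w2.png

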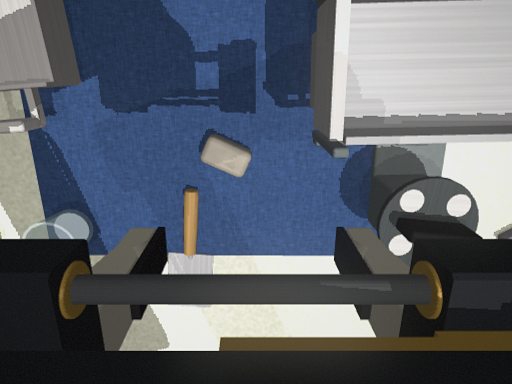

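Lump A is in the trough (the top network puts it at (595,-274,154)). The wrist view shows lump B at (226,155), with the spatula handle close by at (190,195). I'll use a part-open gripper at yaw 66°.

```bash

python3 -m creep '{"translation":[[-8,17,0],[-8,16,0],[0,0,-20],[0,0,-20],[0,0,-20],[0,0,-20],[0,0,-20],[0,0,-20]],"spin":[0.144,0.144,0.144,0.144,0.144,0.144,0.144,0.144],"gripper":[0.7,0.7,0.7,0.7,0.7,0.7,0.7,0.7]}' 20
python3 -m creep '{"translation":[[0,0,-30],[0,0,-30],[0,0,-20],[0,0,0],[0,0,0]],"spin":[0,0,0,0,0],"gripper":[0.7,0.7,0.7,0.7,0.7]}' 20
python3 - <<'E'
from h import *
f=cams.grab_frame("wrist"); show(["wrist"],["lump1"]); 
s=get_state(); print(s["eef_pos"],s["ee_rot"],s["q"])
E
```

```text
t: 10.8
eef_pos: [0.4894, 0.0121, 0.1556]
ee_rot: [-3.141, 0.0, 1.157]
force: [-0.3, 0.0, 0.3]
width: 0.0613
gripper_force: 0.0
t: 11.3
eef_pos: [0.4895, 0.0123, 0.0767]
ee_rot: [-3.141, 0.001, 1.152]
force: [-0.4, 0.4, 0.5]
width: 0.0616
gripper_force: 0.0
wrist lump1 [([491, 13, 14], 0.65)]
[0.49014104 0.01287971 0.07769983] [ 3.14022814e+00 -1.06625654e-03  1.15196409e+00] [ 4.28451278e-01  2.11380447e-01 -5.84800451e-01  4.53722106e-04
 -7.72912999e-01  2.29398387e+00]
```

```bash

python3 -m creep '{"translation":[[0,0,-40],[0,0,-31],[0,0,0],[0,0,0],[0,0,0],[0,0,0],[0,0,0],[0,0,0]],"spin":[0,0,0,0,0,0,0,0],"gripper":[0.7,0.7,0.7,0.2,0.2,0.2,0.2,0.2]}' 20
python3 -m creep '{"translation":[[0,0,0],[0,0,20],[0,0,50],[0,0,50],[0,0,50],[0,0,50],[0,0,0]],"spin":[0,0,0,0,0,0,0],"gripper":[0.2,0.2,0.2,0.2,0.2,0.2,0.2]}' 20
python3 -m creep '{"translation":[[15,-25,0],[15,-25,0],[15,-25,0],[15,-25,0],[15,-25,0],[15,-25,0],[15,-25,0],[0,-30,0]],"spin":[-0.144,-0.144,-0.144,-0.144,-0.144,-0.144,-0.144,-0.144],"gripper":[0.2,0.2,0.2,0.2,0.2,0.2,0.2,0.2]}' 20
python3 -m creep '{"translation":[[0,0,0],[0,0,0]],"spin":[0,0],"gripper":[0.2,0.2]}' 20
```

```text
t: 12.2
eef_pos: [0.4901, 0.0132, 0.0069]
ee_rot: [3.14, -0.002, 1.153]
force: [-1.6, 0.6, 8.4]
width: 0.0359
gripper_force: 20.0
t: 12.9
eef_pos: [0.4926, 0.0135, 0.2335]
ee_rot: [3.131, -0.008, 1.153]
force: [1.1, 0.2, -1.5]
width: 0.0361
gripper_force: 20.0
t: 13.7
eef_pos: [0.5952, -0.193, 0.2253]
ee_rot: [-3.142, 0.0, -0.005]
force: [-0.7, -0.1, -0.7]
width: 0.0359
gripper_force: 20.0
t: 13.9
eef_pos: [0.5937, -0.1928, 0.2254]
ee_rot: [-3.141, 0.0, -0.0]
force: [-0.6, 0.7, -0.6]
width: 0.0361
gripper_force: 20.0
```

```bash

python3 -m creep '{"translation":[[1,0,-30],[0,0,-25],[0,0,-20],[0,0,-3],[0,0,0],[0,0,0]],"spin":[0,0,0,0,0,0],"gripper":[0.2,0.2,0.2,0.2,0.2,0.2]}'
python3 -m creep '{"translation":[[0,0,0],[0,0,0],[0,0,0],[0,0,10],[0,0,50],[0,0,50]],"spin":[0,0,0,0,0,0],"gripper":[0.65,0.65,0.65,0.65,0.65,0.65]}'
python3 -m creep '{"translation":[[-25,0,0],[-25,0,0],[-25,0,0],[-25,0,0],[-25,0,0],[-25,0,0],[0,0,0]],"spin":[-0.14,-0.14,-0.14,-0.14,-0.14,-0.14,-0.14],"gripper":[1,1,1,1,1,1,1]}'
python3 - <<'E'
from h import *
f=snap("wrist","w3"); show(["wrist"],["lump1","wheel_grip"])
f=cams.grab_frame("top"); show(["top"],["lump1"])
f=cams.grab_frame("side"); show(["side"],["lump1","trough_floor","wheel_grip"])
s=get_state(); print(s["eef_pos"],s["ee_rot"],s["q"])
E
```

```text
t: 14.5
eef_pos: [0.5959, -0.1919, 0.1491]
ee_rot: [3.141, -0.002, 0.001]
force: [-0.9, 0.2, -0.6]
width: 0.0359
gripper_force: 20.0
t: 15.1
eef_pos: [0.5943, -0.1923, 0.2587]
ee_rot: [3.141, 0.003, 0.0]
force: [1.1, -1.3, 1.3]
width: 0.0564
gripper_force: 0.0
t: 15.8
eef_pos: [0.4427, -0.1923, 0.2591]
ee_rot: [-3.14, -0.001, -0.986]
force: [1.5, 0.3, -0.2]
width: 0.0875
gripper_force: 0.0
wrist lump1 [([594, -189, 151], 0.72)]
wrist wheel_grip [([436, -212, 121], 0.85)]
top lump1 []
side lump1 [([592, -265, 152], 0.97), ([597, -193, 156], 0.72)]
side trough_floor [([592, -151, 139], 0.93)]
side wheel_grip [([429, -214, 119], 0.86), ([644, 269, 2], 0.62)]
[ 0.44533327 -0.19215403  0.25735515] [ 3.14103904e+00  3.23535289e-04 -9.78243285e-01] [-7.59804579e-04  2.06632312e-02 -3.42955615e-01  4.41687138e-05
 -1.20781737e+00  5.93297240e-01]
```

View pics/w3.png

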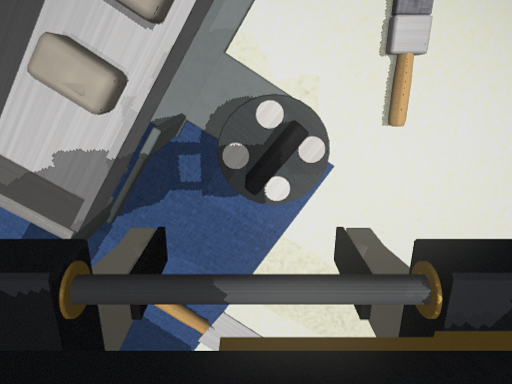

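The wrist view shows both lumps in the trough, at (78,72) and (145,5), and the wheel bar from (254,188) to (300,130).

```bash
python3 - <<'E'
from h import *
f=cams.grab_frame("wrist"); hsv=cv2.cvtColor(f["img"],cv2.COLOR_RGB2HSV)
m=(f["img"].max(2)<48).astype(np.uint8); m[225:]=0; m[:, :225]=0; m[:,335:]=0; m[:95]=0
m=cv2.morphologyEx(m,cv2.MORPH_OPEN,np.ones((3,3)))
c=max(cv2.findContours(m,cv2.RETR_EXTERNAL,cv2.CHAIN_APPROX_NONE)[0],key=cv2.contourArea)
r=cv2.minAreaRect(c); print(r)
P=np.array([ray(f,p[0],0.132)[:2]*1000 for p in c],np.float32); q=cv2.minAreaRect(P); print(q)
vx,vy,x,y=cv2.fitLine(P,cv2.DIST_L2,0,.01,.01).ravel(); print(np.degrees(np.arctan2(vy,vx)),x,y)
E
```

```text
((273.61474609375, 157.5369873046875), (28.827247619628906, 84.83076477050781), 40.48601150512695)
((437.7752990722656, -215.84176635742188), (73.67890167236328, 25.652881622314453), 85.4093017578125)
85.22414 436.21216 -216.98393
```

```bash

python3 -m creep '{"translation":[[-5,-10,0],[-5,-11,0],[0,0,-30],[0,0,-30],[0,0,-30],[0,0,0]],"spin":[-0.14,-0.14,-0.14,-0.14,-0.11,0],"gripper":[1,1,1,1,1,1]}' 60
python3 - <<'E'
from h import *
s=get_state(); print(s["eef_pos"],s["ee_rot"],s["q"])
f=snap("wrist","w4",(100,60,420,384),1.6); show(["wrist"],["wheel_grip"])
E
```

```text
t: 16.9
eef_pos: [0.4325, -0.2127, 0.164]
ee_rot: [3.134, 0.001, -1.652]
force: [-0.6, 0.0, -0.3]
width: 0.0875
gripper_force: 0.0
[ 0.43250696 -0.21269845  0.16399685] [ 3.13438226e+00  8.19904549e-04 -1.65152776e+00] [-0.04867472  0.09697498 -0.48633226 -0.00125279 -0.99466986 -0.03136749]
wrist wheel_grip [([434, -215, 118], 0.79)]
```

View pics/w4.png

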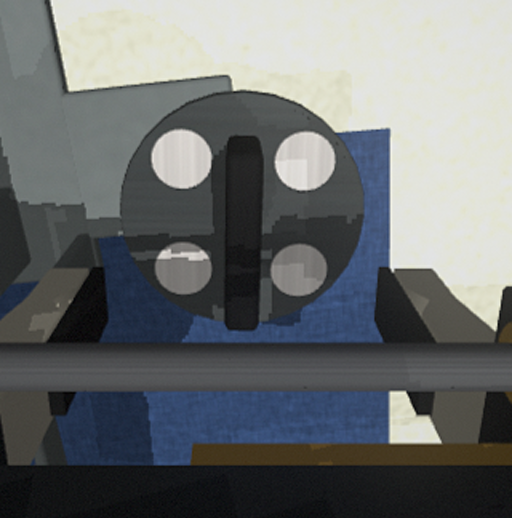

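The bar at crop (244,232) stands upright between the fingers, so it is aligned. I'll descend and grip.

```bash

python3 -m creep '{"translation":[[0,0,-30],[0,0,-28],[0,0,0],[0,0,0],[0,0,0],[0,0,0],[0,0,0],[0,0,0]],"spin":[0,0,0,0,0,0,0,0],"gripper":[1,1,1,0,0,0,0,0]}' 60
python3 -m creep '{"translation":[[0,0,0],[0,0,0],[0,0,0]],"spin":[0,-0.1,-0.1],"gripper":[0,0,0]}' 60
python3 - <<'E'
from h import *
s=get_state(); print(s["eef_pos"],s["ee_rot"],s["q"],s["force"],s["moment"],s["width"])
E
```

```text
t: 17.8
eef_pos: [0.4354, -0.2132, 0.1102]
ee_rot: [-3.14, -0.0, -1.65]
force: [0.6, -0.5, -0.0]
width: 0.0531
gripper_force: 0.0
t: 18.1
eef_pos: [0.4351, -0.2132, 0.1096]
ee_rot: [3.142, -0.0, -1.854]
force: [-0.7, -0.1, 0.3]
width: 0.0293
gripper_force: 0.0
[ 0.43508466 -0.21317075  0.10960479] [ 3.14155853e+00 -1.18443749e-05 -1.85367589e+00] [-4.85570660e-02  1.60008887e-01 -5.58211490e-01  4.77703905e-06
 -8.52611893e-01 -2.34325643e-01] [-0.70127458 -0.13102184  0.28653617] [ 0.1293444  -0.083399   -0.04869518] 0.02925645935004722
```

```bash

python3 -m creep '{"translation":[[0,0,-4],[0,0,0],[0,0,0],[0,0,0],[0,0,0],[0,0,0],[0,0,0]],"spin":[0.1,0.1,0,0,0,0,0],"gripper":[0.3,0.3,0,0,0,0,0]}' 60
python3 - <<'E'
from h import *
s=get_state(); print(s["eef_pos"],s["ee_rot"],s["q"][5],s["force"],s["moment"],s["width"],s["gripper_force"])
E
```

```text
t: 18.8
eef_pos: [0.4316, -0.213, 0.1051]
ee_rot: [3.135, 0.0, -1.654]
force: [-11.0, 1.8, 8.1]
width: 0.0137
gripper_force: 59.9
[ 0.43157992 -0.21299246  0.10505199] [ 3.13539639e+00  2.37337675e-04 -1.65379773e+00] -0.03367706663889596 [-10.98834169   1.76385859   8.10099616] [ 0.85252084  3.35834652 -0.01308295] 0.013749525559864905 59.934972524642944
```

```bash

python3 -m creep '{"translation":[[-3,0,0],[0,0,0],[0,0,0],[0,0,0]],"spin":[0,-0.1,-0.1,0],"gripper":[0,0,0,0]}' 60
python3 - <<'E'
from h import *
s=get_state(); print(s["eef_pos"],s["ee_rot"],s["q"][5],s["force"],s["moment"],s["width"],s["gripper_force"])
cams.grab_frame("side"); show(["side"],["lump1"])
E
```

```text
t: 19.2
eef_pos: [0.4319, -0.2131, 0.1051]
ee_rot: [3.141, 0.0, -1.853]
force: [1.3, -0.7, -5.3]
width: 0.0137
gripper_force: 59.9
[ 0.43193314 -0.21305184  0.1051176 ] [ 3.14111943e+00  1.05663236e-04 -1.85338533e+00] -0.23357944020862345 [ 1.27103669 -0.6977235  -5.25270739] [-0.10207406 -0.32027843 -0.17586019] 0.013687309828245366 59.93445932865143
side lump1 [([595, -267, 155], 0.94), ([599, -189, 155], 0.7), ([595, -89, 0], 0.26)]
```

```bash

python3 -m creep '{"translation":[[0,0,0],[0,0,0],[0,0,0],[0,0,0],[0,0,0],[0,0,0],[0,0,0],[0,0,0]],"spin":[-0.12,-0.12,-0.12,-0.12,-0.12,-0.12,-0.12,-0.12],"gripper":[0,0,0,0,0,0,0,0]}' 60
python3 -m creep '{"translation":[[0,0,0],[0,0,0],[0,0,0],[0,0,0],[0,0,0],[0,0,0],[0,0,0],[0,0,0]],"spin":[-0.12,-0.12,-0.12,-0.12,-0.12,-0.12,-0.12,-0.12],"gripper":[0,0,0,0,0,0,0,0]}' 60
python3 - <<'E'
from h import *
s=get_state(); print(s["eef_pos"],s["ee_rot"],s["q"],s["force"],s["moment"],s["width"],s["gripper_force"])
f=snap("side","s3",(290,90,490,380),2.0); show(["side"],["lump1"])
E
```

```text
t: 20.1
eef_pos: [0.4332, -0.2141, 0.1052]
ee_rot: [-3.14, 0.001, -2.812]
force: [7.8, -12.0, -17.7]
width: 0.0137
gripper_force: 60.0
t: 20.9
eef_pos: [0.433, -0.2158, 0.1052]
ee_rot: [-3.139, 0.003, 2.511]
force: [6.5, -24.7, -21.2]
width: 0.014
gripper_force: 60.0
[ 0.43299743 -0.21577608  0.10516094] [-3.13912642e+00  2.93228567e-03  2.51137117e+00] [-0.0515361   0.16312827 -0.56906679  0.0049375  -0.83750132 -2.15278809] [  6.47268964 -24.67417208 -21.24741103] [-8.59796498 -2.63302778  0.38024033] 0.013987976555313107 60.047839879989624
side lump1 [([594, -257, 186], 0.75), ([597, -189, 164], 0.68)]
```

View pics/s3.png

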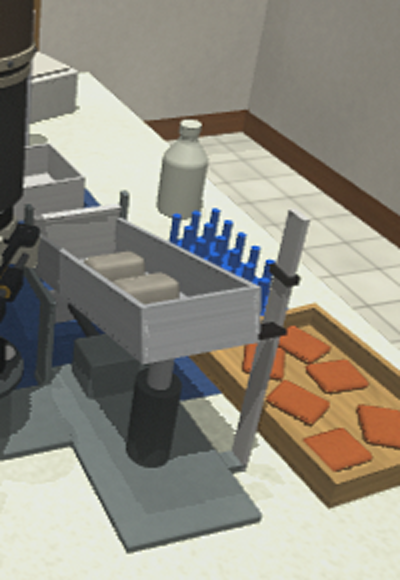

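The trough is tilting. The pointer is at crop (270,330) and the mark at (287,277). From the poses during the turn the wheel axis works out at (431.5, -214.8). I'll release, turn back half a turn and regrip.

```bash

python3 -m creep '{"translation":[[0,0,0],[0,0,0],[0,0,0],[0,0,0],[0,0,0],[0,0,20],[0,0,20],[0,0,5]],"spin":[0,0,0,0,0,0,0,0],"gripper":[0.6,0.6,0.6,0.6,0.6,0.6,0.6,0.6]}' 60
python3 -m creep '{"translation":[[0,0,0],[0,0,0],[0,0,0],[0,0,0],[0,0,0],[0,0,0],[0,0,0],[0,0,0]],"spin":[0.14,0.14,0.14,0.14,0.14,0.14,0.14,0.14],"gripper":[0.6,0.6,0.6,0.6,0.6,0.6,0.6,0.6]}'
python3 -m creep '{"translation":[[0,0,0],[0,0,0],[0,0,0],[0,0,0],[0,0,0],[0,0,0],[0,0,0],[0,0,0]],"spin":[0.14,0.14,0.14,0.14,0.14,0.14,0.14,0.14],"gripper":[0.6,0.6,0.6,0.6,0.6,0.6,0.6,0.6]}'
python3 -m creep '{"translation":[[0,0,0],[0,0,0],[0,0,0],[0,0,0],[0,0,0],[0,0,0],[0,0,0],[0,0,0]],"spin":[0.14,0.14,0.14,0.14,0.14,0.14,0.06,0],"gripper":[0.6,0.6,0.6,0.6,0.6,0.6,0.6,0.6]}'
python3 - <<'E'
from h import *
s=get_state(); print(s["eef_pos"],s["ee_rot"],s["q"],s["force"],s["moment"],s["width"],s["gripper_force"])
E
```

```text
t: 21.8
eef_pos: [0.4334, -0.2133, 0.1527]
ee_rot: [3.14, 0.003, 2.514]
force: [0.6, 0.4, -0.1]
width: 0.0524
gripper_force: 0.0
t: 22.6
eef_pos: [0.4319, -0.213, 0.1501]
ee_rot: [3.141, -0.0, -2.644]
force: [-0.1, 0.3, -0.7]
width: 0.0526
gripper_force: 0.0
t: 23.4
eef_pos: [0.4319, -0.213, 0.1501]
ee_rot: [3.141, 0.0, -1.524]
force: [-0.2, 1.6, 0.3]
width: 0.0526
gripper_force: 0.0
t: 24.2
eef_pos: [0.4319, -0.213, 0.1502]
ee_rot: [3.142, 0.0, -0.629]
force: [0.4, -1.8, 0.6]
width: 0.0527
gripper_force: 0.0
[ 0.4319066  -0.21298787  0.15018558] [ 3.14155362e+00  4.07786687e-04 -6.28865451e-01] [-4.86592068e-02  1.06809107e-01 -5.11444432e-01 -2.34202403e-04
 -9.52905253e-01  9.90725803e-01] [ 0.35007289 -1.75719852  0.56774003] [0.02770367 0.02963041 0.04117897] 0.052666535310435365 0.0
```

```bash

python3 -m creep '{"translation":[[0,-2,-25],[0,0,-20],[0,0,0],[0,0,0],[0,0,0],[0,0,0],[0,0,0],[0,0,0]],"spin":[0,0,0,0,0,0,0,0],"gripper":[0.6,0.6,0.6,0,0,0,0,0]}' 60
python3 -m creep '{"translation":[[0,0,0],[0,0,0],[0,0,0]],"spin":[0,0,0],"gripper":[0,0,0]}' 60
python3 -m creep '{"translation":[[0,0,0],[0,0,0],[0,0,0],[0,0,0],[0,0,0],[0,0,0],[0,0,0],[0,0,0]],"spin":[-0.12,-0.12,-0.12,-0.12,-0.12,-0.12,-0.12,-0.12],"gripper":[0,0,0,0,0,0,0,0]}' 60
python3 -m creep '{"translation":[[0,0,0],[0,0,0],[0,0,0]],"spin":[-0.12,-0.12,0],"gripper":[0,0,0]}' 60
python3 - <<'E'
from h import *
s=get_state(); print(s["eef_pos"],s["ee_rot"],s["q"],s["force"],s["moment"],s["width"],s["gripper_force"])
f=snap("side","s4",(385,150,465,260),5); show(["side"],["lump1"])
E
```

```text
t: 25.0
eef_pos: [0.4323, -0.2152, 0.106]
ee_rot: [-3.141, -0.001, -0.63]
force: [-0.3, -0.6, -0.2]
width: 0.018
gripper_force: 0.0
t: 25.3
eef_pos: [0.4321, -0.2154, 0.1059]
ee_rot: [3.141, -0.0, -0.63]
force: [-2.4, -2.1, 5.5]
width: 0.0137
gripper_force: 60.0
t: 26.1
eef_pos: [0.4314, -0.2157, 0.1059]
ee_rot: [3.14, -0.001, -1.594]
force: [-4.1, -3.4, 7.5]
width: 0.0138
gripper_force: 60.1
t: 26.4
eef_pos: [0.4312, -0.2156, 0.1059]
ee_rot: [3.14, -0.001, -1.834]
force: [-4.7, -3.5, 8.5]
width: 0.0132
gripper_force: 60.0
[ 0.43119102 -0.21562705  0.10586833] [ 3.14024386e+00 -1.04290771e-03 -1.83370059e+00] [-0.05390943  0.16167547 -0.56724471  0.00099123 -0.84341222 -0.2096552 ] [-4.68460438 -3.45384661  8.54160542] [-1.14306031  1.66827419 -0.09921682] 0.013184930552714724 59.99626100063324
side lump1 [([593, -230, 190], 0.61), ([598, -160, 161], 0.49)]
```

View pics/s4.png

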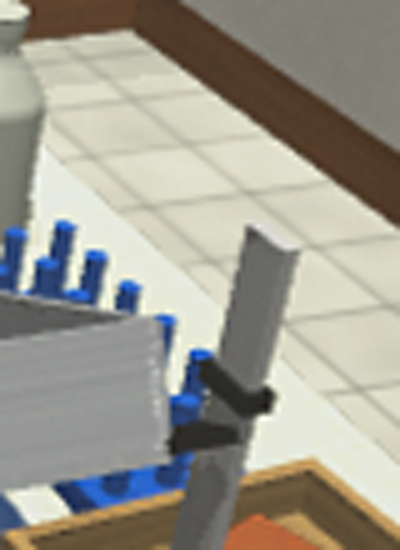

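The pointer at (215,437) is still about 40 crop pixels below the mark at (240,392). I'll work out the remaining angle from the trough's tail corners.

```bash
cat > tilt.py <<'E'
from h import *
from scipy.optimize import least_squares
f=cams.grab_frame("side"); g=cv2.cvtColor(f["img"],cv2.COLOR_RGB2GRAY)
def pt(a,x,y,z,hx=594,hy=-150): return np.array([hx+y,hy-(x*np.cos(a)-z*np.sin(a)),135+x*np.sin(a)+z*np.cos(a)])/1000
for a in np.arange(0.36,0.60,0.02): print(round(a,2),[np.round(proj(f,pt(a,*p)),1).tolist() for p in [(215,54,45),(215,-54,45),(215,54,-3)]])
E
python3 tilt.py; python3 - <<'E'
from h import *
f=snap("side","s5",(280,140,450,290),4.7)
E
```

```text
0.36 [[415.1, 225.3], [356.2, 234.1], [415.7, 252.1]]
0.38 [[414.7, 222.8], [355.9, 231.5], [415.6, 249.7]]
0.4 [[414.3, 220.2], [355.5, 228.9], [415.6, 247.3]]
0.42 [[413.9, 217.7], [355.1, 226.2], [415.5, 244.9]]
0.44 [[413.4, 215.2], [354.6, 223.6], [415.3, 242.5]]
0.46 [[412.9, 212.6], [354.2, 221.0], [415.2, 240.1]]
0.48 [[412.4, 210.1], [353.7, 218.4], [415.0, 237.6]]
0.5 [[411.9, 207.6], [353.2, 215.9], [414.7, 235.2]]
0.52 [[411.3, 205.1], [352.7, 213.3], [414.5, 232.7]]
0.54 [[410.7, 202.6], [352.2, 210.7], [414.2, 230.2]]
0.56 [[410.1, 200.2], [351.6, 208.2], [413.9, 227.8]]
0.58 [[409.5, 197.7], [351.0, 205.7], [413.6, 225.3]]
```

View pics/s5.png

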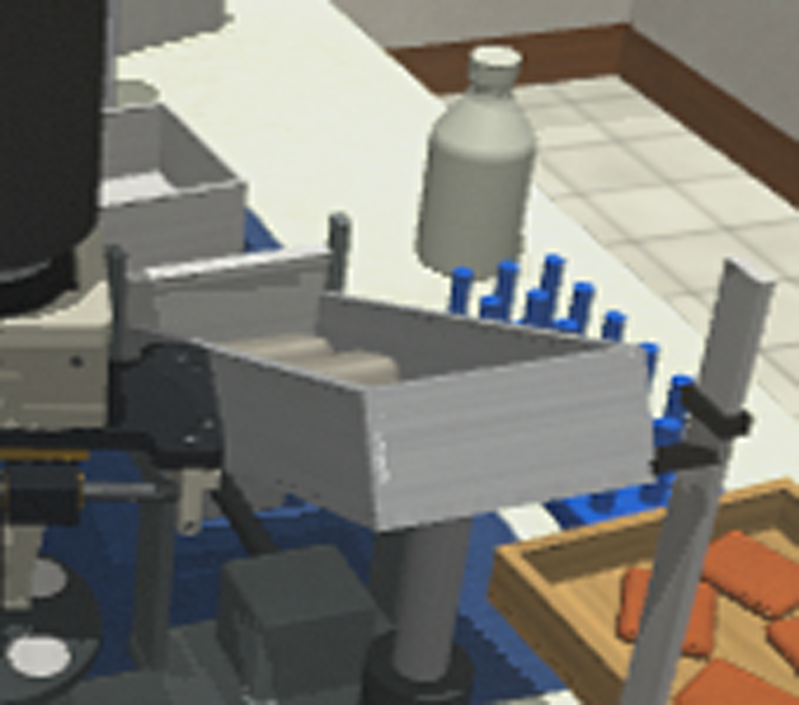

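Tail corners at (640,347), (365,390) and (652,480) give a tilt of about 0.446. The pointer gap says about 0.46 rad of wheel remains. I'll turn 0.4, then look again.

```bash

python3 -m creep '{"translation":[[0,0,0],[0,0,0],[0,0,0],[0,0,0],[0,0,0],[0,0,0]],"spin":[-0.1,-0.1,-0.1,-0.1,0,0],"gripper":[0,0,0,0,0,0]}' 60
python3 - <<'E'
from h import *
f=snap("side","s6",(330,160,450,250),6.5)
E
```

```text
t: 27.2
eef_pos: [0.4309, -0.2155, 0.1059]
ee_rot: [3.14, -0.001, -2.23]
force: [-6.3, -1.8, 9.9]
width: 0.0138
gripper_force: 60.0
```

View pics/s6.png

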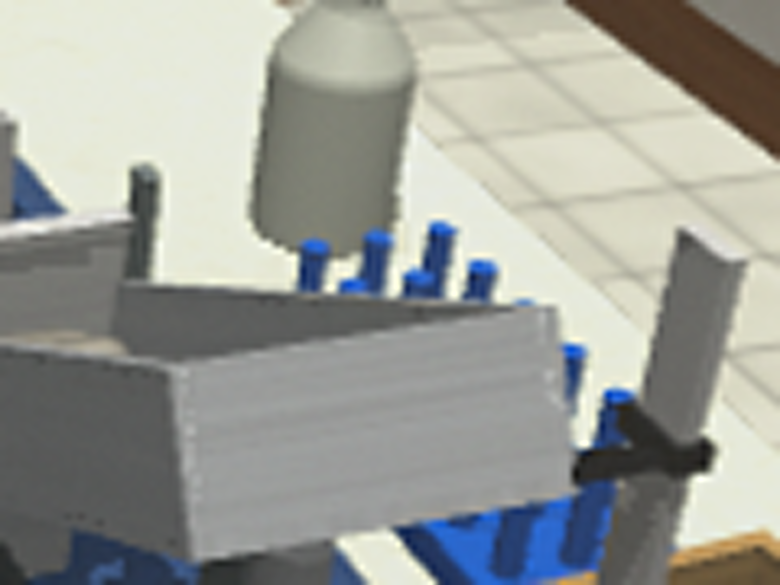

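Corner readings (553,308), (185,370) and (575,493) put the tilt near 0.50, and the pointer sits slightly under the mark. I'll fit both frames jointly.

```bash
python3 - <<'E'
from h import *
from scipy.optimize import least_squares
f=cams.grab_frame("side")
obs=np.array([[[416.2,213.8],[357.7,223.0],[418.7,242.1]],[[415.1,207.4],[358.5,216.9],[418.5,235.8]]])
P=[(215,54,45),(215,-54,45),(215,54,-3)]
def pr(hx,hy,yw,a):
    out=[]
    for x,y,z in P:
        fx=x*np.cos(a)-z*np.sin(a); Z=135+x*np.sin(a)+z*np.cos(a)
        c,s=np.cos(yw),np.sin(yw)   # x->-y world
        out.append(proj(f,np.array([hx+y*c+fx*s,hy-fx*c+y*s,Z])/1000))
    return np.array(out)
def res(p):
    hx,hy,yw,a=p
    r=[(pr(hx,hy,yw,a)-obs[0]).ravel(),(pr(hx,hy,yw,a+.0524)-obs[1]).ravel()]
    return np.concatenate(r+[[(hx-594)/2,(hy+150.5)/2,yw/.03]])
s=least_squares(res,[594,-150,0,.45]); print(s.x, s.x[3]+.0524, np.round(res(s.x),1))
J=np.linalg.inv(s.jac.T@s.jac); print(np.sqrt(np.diag(J)))
E
```

```text
[ 5.95308630e+02 -1.51237262e+02  2.71106658e-02  4.42860015e-01] 0.4952600154311681 [ 0.2  0.4  0.9  0.6 -0.  -0.6 -0.1  0.3 -1.2 -0.1 -0.4 -0.7  0.7 -0.4
  0.9]
[1.65771812 1.83773135 0.01024292 0.00623092]
```

```bash

python3 -m creep '{"translation":[[0,0,0],[0,0,0],[0,0,0],[0,0,0]],"spin":[-0.07,-0.07,0,0],"gripper":[0,0,0,0]}' 60
python3 - <<'E'
from h import *
f=snap("side","s7",(400,180,460,250),8)
show(["side"],["lump1"]); print(get_state()["ee_rot"])
E
```

```text
t: 27.7
eef_pos: [0.4308, -0.2154, 0.1059]
ee_rot: [3.14, -0.002, -2.37]
force: [-8.0, -1.8, 9.0]
width: 0.0136
gripper_force: 60.0
side lump1 []
[ 3.14036911e+00 -1.61951084e-03 -2.37006453e+00]
```

View pics/s7.png

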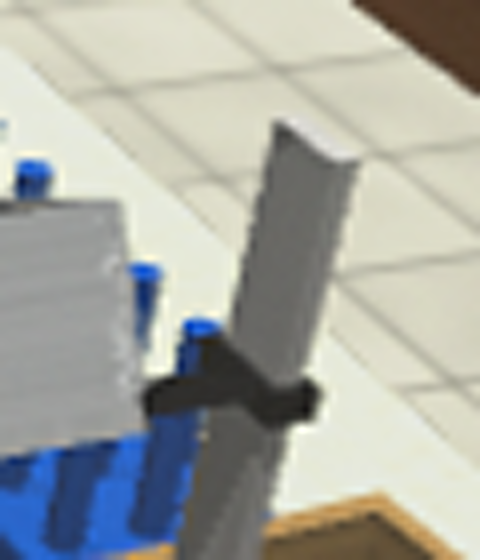

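The pointer now meets the mark at about (235,382). I'll add a hair more, release, and move to the dish's handle.

```bash

python3 -m creep '{"translation":[[0,0,0],[0,0,0],[0,0,0],[0,0,0],[0,0,0],[0,0,20],[0,0,40],[0,0,40]],"spin":[-0.04,0,0,0,0,0,0,0],"gripper":[0,0.7,0.7,0.7,0.7,0.7,0.7,0.7]}' 60
python3 -m creep '{"translation":[[0,0,40],[10,40,0],[10,45,0],[10,45,0],[10,45,0],[10,45,0],[10,45,0],[10,45,0]],"spin":[0,0.11,0.11,0.11,0.11,0.11,0.11,0.11],"gripper":[1,1,1,1,1,1,1,1]}'
python3 -m creep '{"translation":[[10,45,0],[0,45,0],[0,0,0],[0,0,0]],"spin":[0.08,0.08,0,0],"gripper":[1,1,1,1]}'
python3 - <<'E'
from h import *
f=snap("wrist","w5"); show(["wrist"],["dish_grip","dish"])
f=cams.grab_frame("top"); show(["top"],["dish_grip","dish"])
s=get_state(); print(s["eef_pos"],s["ee_rot"],s["q"])
E
```

```text
t: 28.6
eef_pos: [0.4315, -0.215, 0.2062]
ee_rot: [3.14, -0.001, -2.409]
force: [1.6, -0.2, -0.7]
width: 0.0602
gripper_force: 0.0
t: 29.4
eef_pos: [0.5021, 0.097, 0.2457]
ee_rot: [-3.141, 0.0, -1.635]
force: [1.1, -0.9, 0.0]
width: 0.0879
gripper_force: 0.0
t: 29.8
eef_pos: [0.5118, 0.1859, 0.2449]
ee_rot: [3.141, -0.001, -1.478]
force: [-0.4, -0.9, 0.3]
width: 0.0879
gripper_force: 0.0
wrist dish_grip [([533, 257, 68], 0.97)]
wrist dish [([652, 263, 2], 0.71)]
top dish_grip [([533, 254, 64], 0.77)]
top dish []
[0.51217564 0.1838638  0.24583272] [-3.14121851e+00  2.65822139e-04 -1.48138079e+00] [ 7.04853219e-01  1.30579671e-01 -2.48133205e-01 -1.13111132e-06
 -1.19162449e+00 -6.15437312e-01]
```

View pics/w5.png

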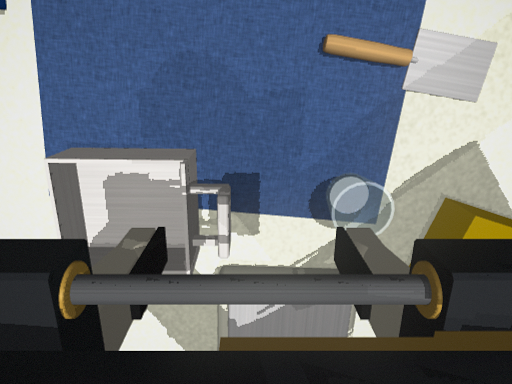

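The wrist view shows the handle bar from (224,186) to (222,256), nearly upright in the image, so the gripper is almost aligned. The dish front edge is at row 158. That was the last of the 14 pictures, so from here I use networks and numbers only.

```bash
python3 - <<'E'
from h import *
f=cams.grab_frame("wrist")
a,b=ray(f,(224,188),.081),ray(f,(222,254),.081); print(a,b,np.arctan2(*(b-a)[1::-1]))
c,d=ray(f,(50,159),.06),ray(f,(185,159),.06); print(c,d,np.arctan2(*(d-c)[1::-1]))
show(["wrist"],["dish_grip"]); cams.grab_frame("side"); show(["side"],["dish_grip","dish"])
E
```

```text
[0.53639038 0.21037892 0.081     ] [0.53368656 0.28535014 0.081     ] 1.6068454283737255
[0.7209107  0.20174638 0.06      ] [0.58020533 0.18922088 0.06      ] -3.0528073422447486
wrist dish_grip [([533, 257, 70], 0.88)]
side dish_grip [([91, 336, 65], 0.81), ([533, 261, 63], 0.75)]
side dish [([201, 304, -1], 0.91), ([646, 265, 1], 0.55), ([533, 257, 66], 0.53)]
```

```bash

python3 -m creep '{"translation":[[11,35,0],[11,36,0],[0,0,-40],[0,0,-40],[0,0,-40],[0,0,-20],[0,0,0],[0,0,0]],"spin":[-0.012,-0.012,0,0,0,0,0,0],"gripper":[0.26,0.26,0.26,0.26,0.26,0.26,0.26,0.26]}' 60
python3 - <<'E'
from h import *
s=get_state(); print(s["eef_pos"],s["ee_rot"],s["q"],s["width"])
cams.grab_frame("wrist"); show(["wrist"],["dish_grip"]);show(["wrist"],["dish_grip"]); cams.grab_frame("side"); show(["side"],["dish_grip"]); cams.grab_frame("top"); show(["top"],["dish_grip"]); show(["side"],["beaker","cylinder"])
E
```

```text
t: 31.15
eef_pos: [0.5346, 0.2559, 0.1061]
ee_rot: [-3.141, -0.0, -1.504]
force: [0.2, 0.4, -0.0]
width: 0.0292
gripper_force: 0.0
[0.53457389 0.25594081 0.10609603] [-3.14133692e+00 -4.26641454e-04 -1.50353318e+00] [ 7.76399413e-01  3.28938029e-01 -3.30684837e-01  6.20442489e-04
 -9.11257288e-01 -7.09516412e-01] 0.029171843245653348
wrist dish_grip [([532, 255, 68], 0.88)]
wrist dish_grip [([532, 255, 68], 0.88)]
side dish_grip [([530, 258, 66], 0.76), ([93, 338, 63], 0.72)]
top dish_grip [([536, 257, 65], 0.98)]
side beaker [([380, 231, -2], 0.89)]
side cylinder [([680, 414, 0], 0.6)]
```

```bash

python3 -m creep '{"translation":[[-1,0,0],[0,0,-10],[0,0,-10],[0,0,-10],[0,0,0]],"spin":[0,0,0,0,0],"gripper":[0.26,0.26,0.26,0.26,0.26]}' 60
python3 -m creep '{"translation":[[0,0,-6],[0,0,-6],[0,0,0]],"spin":[0,0,0],"gripper":[0.26,0.26,0.26]}' 60
```

```text
t: 32.1
eef_pos: [0.532, 0.2549, 0.0732]
ee_rot: [3.139, -0.002, -1.504]
force: [-0.4, -0.5, -0.8]
width: 0.0227
gripper_force: 0.0
t: 32.4
eef_pos: [0.5326, 0.2555, 0.0626]
ee_rot: [3.14, -0.001, -1.504]
force: [0.4, 0.0, -0.4]
width: 0.0229
gripper_force: 0.0
```

```bash

python3 -m creep '{"translation":[[0,0,-8],[0,0,-8],[0,0,0],[0,0,0],[0,0,0],[0,0,0],[0,0,0]],"spin":[0,0,0,0,0,0,0],"gripper":[0.26,0.26,0.26,0,0,0,0]}' 60
python3 - <<'E'
from h import *
s=get_state(); print(s["eef_pos"],s["ee_rot"],s["force"],s["moment"],s["width"],s["gripper_force"])
E
```

```text
t: 33.1
eef_pos: [0.5332, 0.2559, 0.0477]
ee_rot: [-3.141, 0.0, -1.504]
force: [0.7, 0.5, -1.0]
width: 0.0114
gripper_force: 60.0
[0.53320995 0.25594231 0.04774698] [-3.14126905e+00  2.79007941e-04 -1.50373905e+00] [ 0.71153185  0.50136077 -0.95039753] [ 0.16660414 -0.12888623  0.07292428] 0.01137454000602348 59.96482193470001
```

```bash

python3 -m creep '{"translation":[[0,0,10],[0,0,15],[0,0,15],[0,0,0]],"spin":[0,0,0,0],"gripper":[0,0,0,0]}' 60
python3 -m creep '{"translation":[[0,0,0],[0,0,0],[0,0,0],[0,0,0],[0,0,0],[0,0,0],[0,0,0],[0,0,0]],"spin":[-0.1,-0.1,-0.1,-0.1,-0.1,-0.1,-0.1,-0.1],"gripper":[0,0,0,0,0,0,0,0]}' 60
python3 -m creep '{"translation":[[10,0,0],[10,0,0],[10,0,0],[10,0,0],[10,0,0],[9,0,0],[0,0,0],[0,0,0]],"spin":[-0.1,-0.1,-0.1,-0.1,-0.1,-0.1,-0.1,-0.12],"gripper":[0,0,0,0,0,0,0,0]}' 60
python3 - <<'E'
from h import *
s=get_state(); print(s["eef_pos"],s["ee_rot"],s["q"],s["force"],s["moment"],s["width"],s["gripper_force"])
cams.grab_frame("side"); show(["side"],["dish","dish_grip","paddle_face","lump1"]); cams.grab_frame("top"); show(["top"],["dish","dish_grip","paddle_face","trough_lip","lump1"])
E
```

```text
t: 33.5
eef_pos: [0.5342, 0.2567, 0.0901]
ee_rot: [-3.138, 0.002, -1.503]
force: [-0.2, -0.2, -2.7]
width: 0.0117
gripper_force: 60.0
t: 34.3
eef_pos: [0.5327, 0.2556, 0.087]
ee_rot: [3.141, -0.001, -2.308]
force: [-0.3, -0.2, -2.1]
width: 0.0114
gripper_force: 60.0
t: 35.1
eef_pos: [0.592, 0.2556, 0.0868]
ee_rot: [-3.141, -0.001, -3.129]
force: [-0.1, -0.0, -1.7]
width: 0.0113
gripper_force: 60.0
[0.59201251 0.25559099 0.08675969] [-3.14136231e+00 -8.18268460e-04 -3.12870171e+00] [ 7.09358467e-01  4.25026434e-01 -2.28888278e-01 -4.38471703e-04
 -9.17657137e-01 -2.26699717e+00] [-0.13648831 -0.04376155 -1.73282252] [ 0.19518367 -0.11098124 -0.07130123] 0.011300965745606078 59.96770799160004
side dish [([594, 144, 40], 0.87), ([201, 304, -3], 0.56), ([439, 428, 2], 0.34)]
side dish_grip [([91, 336, 64], 0.91), ([594, 256, 107], 0.81)]
side paddle_face [([593, -86, 50], 0.62), ([382, 232, -2], 0.59), ([678, 414, 1], 0.17)]
side lump1 [([678, 414, -2], 0.73)]
top dish [([596, 143, 40], 0.57)]
top dish_grip [([592, 254, 102], 0.66)]
top paddle_face [([592, -89, 50], 0.62)]
top trough_lip [([596, -97, 109], 0.6)]
top lump1 [([592, -143, 148], 0.86), ([593, -108, 126], 0.78)]
```

```bash

python3 -m creep '{"translation":[[0,-25,-5],[0,-25,-5],[0,-25,-5],[0,-25,-5],[0,-20,-5],[1,-8,-2],[0,0,0]],"spin":[0,0,0,0,0,0,0],"gripper":[0,0,0,0,0,0,0]}' 60
python3 -m creep '{"translation":[[0,-8,0],[0,-8,0],[0,-8,0],[0,-4,0],[0,-4,0],[0,0,0]],"spin":[0,0,0,0,0,0],"gripper":[0,0,0,0,0,0]}' 60
python3 - <<'E'
from h import *
s=get_state(); print(s["eef_pos"],s["ee_rot"],s["q"],s["force"],s["moment"],s["width"],s["gripper_force"])
cams.grab_frame("top"); show(["top"],["dish","dish_grip","lump1"])
E
```

```text
t: 36.35
eef_pos: [0.5931, 0.1269, 0.0603]
ee_rot: [-3.141, -0.0, -3.125]
force: [-0.5, 0.8, -1.1]
width: 0.012
gripper_force: 60.0
t: 36.95
eef_pos: [0.5933, 0.096, 0.0607]
ee_rot: [3.141, 0.001, -3.124]
force: [-0.5, 3.6, -2.9]
width: 0.0113
gripper_force: 60.0
[0.59325697 0.09599293 0.06073928] [ 3.14098029e+00  5.10317710e-04 -3.12392560e+00] [ 4.85037579e-01  3.92317033e-01 -3.57226574e-01 -4.33049245e-04
 -8.20521281e-01 -2.03787154e+00] [-0.46066921  3.64346442 -2.92306101] [1.32450023 0.06317034 0.03572652] 0.011344084213572197 59.96940314769745
top dish [([596, -20, 10], 0.67), ([204, 307, -1], 0.65)]
top dish_grip [([595, 94, 76], 0.82), ([90, 333, 65], 0.59)]
top lump1 [([592, -142, 151], 0.95), ([589, -107, 130], 0.81)]
```

```bash

python3 -m creep '{"translation":[[0,-12,0],[0,-12,0],[0,-2,0],[0,0,0],[0,0,0],[0,0,0],[0,0,0],[0,0,0]],"spin":[0,0,0,0,0,0,0,0],"gripper":[0,0,0,0,0,0,0,0]}' 60
python3 - <<'E'
from h import *
s=get_state(); print(s["eef_pos"],s["ee_rot"],s["force"],s["moment"],s["width"],s["gripper_force"])
cams.grab_frame("top"); show(["top"],["dish","dish_grip","lump1"])
cams.grab_frame("side"); show(["side"],["lump1"])
E
```

```text
t: 37.95
eef_pos: [0.5933, 0.0712, 0.0602]
ee_rot: [3.14, 0.001, -3.123]
force: [-0.2, 7.6, -4.4]
width: 0.0115
gripper_force: 60.0
[0.5933401  0.07122412 0.06019058] [ 3.14003590e+00  7.10144983e-04 -3.12347184e+00] [-0.18466268  7.61972051 -4.37194051] [ 3.63583181 -0.0817553   0.14561488] 0.011471954400945035 59.978671073913574
top dish [([202, 309, -1], 0.85), ([597, -41, 11], 0.83), ([678, 413, -1], 0.66)]
top dish_grip [([594, 69, 76], 0.95), ([93, 334, 65], 0.71)]
top lump1 [([590, -62, 73], 0.91), ([589, -53, 32], 0.46)]
side lump1 [([596, -54, 37], 0.51)]
```

```bash

python3 -m creep '{"translation":[[0,0,0],[0,0,0],[0,0,0],[0,0,0]],"spin":[0,0,0,0],"gripper":[0,0,0,0]}' 60
python3 - <<'E'
from h import *
s=get_state(); print(s["eef_pos"],s["force"],s["moment"],s["width"])
f=cams.grab_frame("top"); show(["top"],["lump1"]);show(["top"],["lump1"],"search_frame"); 
g=cams.grab_frame("wrist"); show(["wrist"],["lump1","dish"])
cams.grab_frame("side"); show(["side"],["lump1"])
# grey-brown pixels of lumps: compare colour mask areas in top view near the dish / trough
im=f["img"].astype(int); 
for nm,X in (("dish",[.592,-.04,.03]),("lump",[.590,-.062,.073])): print(nm,proj(f,X), im[tuple(np.round(proj(f,X)).astype(int)[::-1])])
m=((im[...,0]-im[...,2]>8)&(im[...,0]-im[...,2]<45)&(im.max(2)>70)&(im.max(2)<190)).astype(np.uint8)
n,l,st,c=cv2.connectedComponentsWithStats(m[90:160,250:480].copy() if 0 else m)
for i in range(1,n):
    if st[i,4]>60 and 220<c[i][0]<480 and 60<c[i][1]<180: print(st[i],np.round(c[i]),np.round(ray(f,c[i],.05),3))
E
```

```text
t: 38.65
eef_pos: [0.5934, 0.0712, 0.0602]
ee_rot: [3.14, 0.001, -3.123]
force: [-0.0, 7.0, -5.1]
width: 0.0114
gripper_force: 60.0
[0.59335357 0.07124862 0.06017869] [-0.03938907  6.98248382 -5.12045191] [ 3.61042187 -0.06173584  0.13903021] 0.01143362147178677
top lump1 [([590, -52, 71], 0.71), ([589, -53, 35], 0.54)]
top lump1 [([584, -51, 87], 0.89)]
wrist lump1 [([592, -53, 31], 0.69)]
wrist dish [([602, -42, 15], 0.55)]
side lump1 [([593, -51, 34], 0.51)]
dish [312.41880673 125.70529587] [81 77 69]
lump [323.48590218 121.68176785] [115 106  98]
[264  84  36  17  97] [282.  95.] [0.668 0.038 0.05 ]
[305 100  35  44 741] [325. 122.] [ 0.595 -0.069  0.05 ]
```

```bash

python3 -m creep '{"translation":[[0,6,0],[0,6,0],[0,8,0],[0,10,0],[0,10,0],[0,10,0],[0,10,0],[0,0,0]],"spin":[0,0,0,0,0,0,0,0],"gripper":[0,0,0,0,0,0,0,0]}' 60
python3 -m creep '{"translation":[[0,20,0],[0,20,0],[0,20,0],[0,10,0],[0,0,0],[0,0,0]],"spin":[0,0,0,0,0,0],"gripper":[0,0,0,0,0,0]}' 60
python3 - <<'E'
from h import *
s=get_state(); print(s["eef_pos"],s["force"],s["moment"],s["width"])
f=cams.grab_frame("top"); show(["top"],["lump1","dish"]);show(["top"],["lump1"],"search_frame"); 
g=cams.grab_frame("wrist"); show(["wrist"],["lump1","dish"])
cams.grab_frame("side"); show(["side"],["lump1","dish","trough_lip"])
E
```

```text
t: 39.85
eef_pos: [0.5933, 0.131, 0.0606]
ee_rot: [-3.142, 0.0, -3.123]
force: [-0.1, 0.2, -3.8]
width: 0.0116
gripper_force: 60.0
t: 40.45
eef_pos: [0.5928, 0.2002, 0.0604]
ee_rot: [-3.141, -0.0, -3.123]
force: [-0.4, 0.8, -3.6]
width: 0.0117
gripper_force: 60.0
[0.59281646 0.20016997 0.06036025] [-0.38305268  0.76968911 -3.59975495] [ 4.75532951e-01 -1.26552227e-01  4.66965567e-04] 0.01165033722846871
top lump1 [([589, 72, 69], 0.88), ([590, 77, 31], 0.45)]
top dish [([597, 87, 10], 0.69)]
top lump1 [([583, 76, 88], 0.81), ([682, 412, 240], 0.61), ([571, -221, 153], 0.16)]
wrist lump1 [([591, 70, 33], 0.79)]
wrist dish [([601, 86, 16], 0.58)]
side lump1 [([589, 78, 69], 0.69), ([595, 74, 37], 0.52), ([596, 88, 14], 0.15)]
side dish [([596, 89, 12], 0.85)]
side trough_lip []
```

Both lumps are in the dish, confirmed by the wrist force and by both views, but one lies on the other. A brisk move with a sudden stop towards the tall handle wall should settle them.

```bash

python3 -m creep '{"translation":[[0,-15,0],[0,-15,0],[0,-10,0],[0,-10,0],[0,0,0],[0,0,0]],"spin":[0,0,0,0,0,0],"gripper":[0,0,0,0,0,0]}' 60
python3 -m creep '{"translation":[[0,20,0],[0,40,0],[0,45,0],[0,-5,0],[0,0,0],[0,0,0],[0,0,0]],"spin":[0,0,0,0,0,0,0],"gripper":[0,0,0,0,0,0,0]}' 60
python3 - <<'E'
from h import *
s=get_state(); print(s["eef_pos"],s["force"],s["moment"],s["width"])
f=cams.grab_frame("top"); show(["top"],["lump1","dish"])
g=cams.grab_frame("wrist"); show(["wrist"],["lump1"])
cams.grab_frame("side"); show(["side"],["lump1","dish"])
E
```

```text
t: 41.6
eef_pos: [0.5933, 0.1495, 0.0607]
ee_rot: [3.141, 0.0, -3.125]
force: [0.0, 0.4, -3.1]
width: 0.0118
gripper_force: 60.0
t: 42.3
eef_pos: [0.593, 0.2495, 0.0605]
ee_rot: [-3.141, -0.0, -3.124]
force: [-1.0, -0.0, -2.4]
width: 0.0118
gripper_force: 60.0
[0.59299313 0.24947655 0.06051886] [-0.97067797 -0.03030676 -2.40832832] [ 0.30689085 -0.12536504 -0.00976402] 0.011828338170657038
top lump1 [([588, 152, 38], 0.74), ([587, 182, 54], 0.7)]
top dish [([595, 135, 11], 0.79), ([594, 249, 78], 0.26)]
wrist lump1 [([590, 151, 33], 0.76), ([590, 181, 54], 0.74)]
side lump1 [([585, 187, 56], 0.72), ([590, 153, 40], 0.58)]
side dish [([202, 304, -4], 0.9), ([597, 140, 11], 0.62), ([592, -88, 48], 0.46)]
```

Now the lumps lie at about 15 and 45 mm on the handle side of the dish centre, with heights of 33 and 54 mm: off the stack and well inside. Before carrying, I'll measure the pan and the balance's direction.

```bash

python3 -m creep '{"translation":[[0,0,10],[-8,0,15],[-12,0,20],[-12,0,20],[-8,0,15],[0,0,10],[0,0,0]],"spin":[0,0,0,0,0.03,0.03,0],"gripper":[0,0,0,0,0,0,0]}' 60
python3 - <<'E'
from h import *
s=get_state(); print(s["eef_pos"],s["force"],s["width"])
for c in("top","side"): cams.grab_frame(c); show([c],["pan","balance","dish","lump1"])
f=cams.grab_frame("top"); im=f["img"]
# pan edge: grey steel patch near its centre
hsv=cv2.cvtColor(im,cv2.COLOR_RGB2HSV); c=np.round(proj(f,[.443,.427,.06])).astype(int); print(c,im[c[1],c[0]],hsv[c[1],c[0]])
m=im.copy(); mask=np.zeros((386,514),np.uint8)
cv2.floodFill(cv2.medianBlur(m,5),mask,tuple(int(v) for v in c),(0,0,0),(6,6,6),(6,6,6),4|cv2.FLOODFILL_MASK_ONLY|(255<<8))
k=cv2.findContours(mask[1:-1,1:-1],cv2.RETR_EXTERNAL,cv2.CHAIN_APPROX_NONE)[0]; k=max(k,key=cv2.contourArea)
P=np.array([ray(f,p[0],.06)[:2]*1000 for p in k],np.float32); print(cv2.minAreaRect(P))
E
```

```text
t: 43.4
eef_pos: [0.554, 0.2506, 0.153]
ee_rot: [3.14, 0.003, -3.061]
force: [-0.7, -0.4, -3.2]
width: 0.0119
gripper_force: 60.0
[0.5540287  0.25064982 0.15298269] [-0.65136227 -0.40778829 -3.23528882] 0.01188798740965109
top pan [([446, 425, 58], 0.63)]
top balance [([448, 431, -1], 0.81), ([556, 252, 171], 0.5)]
top dish [([564, 139, 105], 0.65)]
top lump1 [([553, 156, 132], 0.76), ([551, 183, 147], 0.54)]
side pan [([443, 428, 64], 0.58)]
side balance [([444, 432, 4], 0.56)]
side dish [([560, 141, 101], 0.81), ([202, 303, -2], 0.7)]
side lump1 [([559, 150, 129], 0.75), ([551, 187, 140], 0.56)]
[125 185] [15 16 17] [105  30  17]
((206.8650665283203, 419.379150390625), (933.8642578125, 329.01104736328125), 42.87998962402344)
```

```bash

python3 -m creep '{"translation":[[-5,10,0],[-10,20,0],[-12,28,0],[-12,30,0],[-12,30,0],[-12,30,0],[-12,30,0],[-12,30,0]],"spin":[0,0,0,0,0,0,0,0],"gripper":[0,0,0,0,0,0,0,0]}' 60
python3 -m creep '{"translation":[[-12,30,0],[-11,26,0],[-8,15,0],[0,8,0],[0,2,0],[0,0,-15],[0,0,-15],[0,0,0]],"spin":[0,0,0,0,0,0,0,0],"gripper":[0,0,0,0,0,0,0,0]}' 60
python3 - <<'E'
from h import *
s=get_state(); print(s["eef_pos"],s["ee_rot"],s["q"],s["force"],s["width"],s["gripper_force"])
for c in("top","side"): cams.grab_frame(c); show([c],["pan","dish","lump1","dish_grip","beaker","cylinder"])
E
```

```text
t: 44.75
eef_pos: [0.465, 0.4596, 0.1506]
ee_rot: [3.141, 0.0, -3.063]
force: [-0.6, 0.4, -2.9]
width: 0.0115
gripper_force: 60.0
t: 45.55
eef_pos: [0.4344, 0.5361, 0.1167]
ee_rot: [-3.137, -0.004, -3.066]
force: [-1.2, -0.4, -3.9]
width: 0.0116
gripper_force: 60.0
[0.43436132 0.53607107 0.11673149] [-3.1369655  -0.00359326 -3.06553726] [ 1.17091178e+00  4.64591083e-01 -8.37506589e-02 -1.25392989e-03
 -1.02821417e+00 -2.66499385e+00] [-1.18201982 -0.36829785 -3.87279449] 0.011597102298322772 59.97570097446442
top pan []
top dish [([443, 422, 71], 0.94), ([203, 310, 0], 0.78)]
top lump1 [([433, 439, 89], 0.82), ([434, 474, 90], 0.52)]
top dish_grip [([435, 535, 131], 0.82), ([93, 332, 64], 0.63)]
top beaker [([381, 230, 1], 0.59), ([433, 439, 89], 0.26)]
top cylinder [([676, 411, -2], 0.75)]
side pan []
side dish [([443, 428, 75], 0.78)]
side lump1 [([433, 476, 93], 0.59), ([445, 427, 74], 0.58), ([442, 428, 1], 0.45), ([443, 442, 96], 0.44)]
side dish_grip [([431, -211, 118], 0.73), ([435, 540, 141], 0.65), ([92, 336, 63], 0.58)]
side beaker [([383, 233, -2], 0.69)]
side cylinder [([680, 412, 0], 0.82)]
```

Both lumps now lie flat in the dish (z about 90). I'll nudge by (1,4) mm and lower onto the pan.

```bash

python3 -m creep '{"translation":[[1,2,0],[0,2,-3],[0,0,-3],[0,0,0],[0,0,0]],"spin":[0,0,0,0,0],"gripper":[0,0,0,0,0]}' 60
python3 -m creep '{"translation":[[0,0,-2],[0,0,-1],[0,0,0],[0,0,0]],"spin":[0,0,0,0],"gripper":[0,0,0,0]}' 60
```

```text
t: 46.75
eef_pos: [0.436, 0.5427, 0.1142]
ee_rot: [-3.141, -0.0, -3.064]
force: [0.7, 0.3, -3.0]
width: 0.0115
gripper_force: 60.0
t: 47.15
eef_pos: [0.4361, 0.5428, 0.1116]
ee_rot: [-3.142, 0.0, -3.064]
force: [0.2, 0.1, -2.2]
width: 0.0113
gripper_force: 60.0
```

```bash

python3 -m creep '{"translation":[[0,-2,0],[0,0,-1],[0,0,0],[0,0,0]],"spin":[0,0,0,0],"gripper":[0,0,0,0]}' 60
python3 -m creep '{"translation":[[0,0,-1],[0,0,-1],[0,0,0],[0,0,0]],"spin":[0,0,0,0],"gripper":[0,0,0,0]}' 60
python3 - <<'E'
from h import *
for i in range(4):
    s=get_state(); cams.grab_frame("wrist"); print(s["force"],s["moment"],s["eef_pos"])
E
```

```text
t: 47.55
eef_pos: [0.4361, 0.5408, 0.1105]
ee_rot: [-3.142, -0.0, -3.064]
force: [-0.4, -0.5, -2.4]
width: 0.0114
gripper_force: 60.0
t: 47.95
eef_pos: [0.4361, 0.5408, 0.1085]
ee_rot: [-3.141, -0.0, -3.064]
force: [-1.0, -0.5, -2.7]
width: 0.012
gripper_force: 60.0
[-0.99070244 -0.50420491 -2.73421298] [ 0.33810369 -0.11435572 -0.01890034] [0.4360717  0.54081786 0.10846721]
[-0.07856534  0.69931382 -3.94747712] [ 0.35849729 -0.1416106   0.00442433] [0.43610652 0.54086465 0.10854839]
[ 0.08847447  1.11831564 -4.12575032] [ 0.41993359 -0.1834604  -0.04842683] [0.43610217 0.54084423 0.10856775]
[-0.12219552  0.10706441 -3.45295245] [ 0.35263319 -0.16699457  0.0244102 ] [0.43611999 0.54085969 0.10858183]
```

Not in contact yet; expected near 107.7. I'll lower further in small steps.

```bash

python3 -m creep '{"translation":[[0,0,-1],[0,0,0],[0,0,0]],"spin":[0,0,0],"gripper":[0,0,0]}' 60
python3 -m creep '{"translation":[[0,0,-1],[0,0,0],[0,0,0]],"spin":[0,0,0],"gripper":[0,0,0]}' 60
python3 -m creep '{"translation":[[0,0,-1],[0,0,0],[0,0,0]],"spin":[0,0,0],"gripper":[0,0,0]}' 60
python3 - <<'E'
from h import *
for i in range(4):
    s=get_state(); cams.grab_frame("wrist"); print(s["force"],s["moment"],s["eef_pos"])
E
```

```text
t: 48.45
eef_pos: [0.4362, 0.541, 0.1078]
ee_rot: [3.141, 0.0, -3.064]
force: [-0.3, 0.7, -1.3]
width: 0.0114
gripper_force: 60.0
t: 48.75
eef_pos: [0.4362, 0.541, 0.1077]
ee_rot: [3.141, 0.001, -3.063]
force: [-2.6, -1.5, 5.2]
width: 0.0116
gripper_force: 60.0
t: 49.05
eef_pos: [0.4362, 0.5412, 0.1076]
ee_rot: [3.141, 0.001, -3.063]
force: [-4.2, -1.7, 10.8]
width: 0.0116
gripper_force: 60.0
[-4.21273782 -1.67293723 10.82360101] [-1.02104736  1.45588741  0.01600984] [0.43620702 0.54115671 0.10763788]
[-4.17541324 -0.40439129 10.75246496] [-1.03299911  1.40121455 -0.04321174] [0.43623961 0.54113728 0.10762561]
[-4.42480218 -1.35933256 11.18862275] [-1.0377662   1.40166609 -0.09190975] [0.43625935 0.54112284 0.10766216]
[-4.17591516 -2.23884761 11.46994049] [-1.01426018  1.42878251 -0.04445807] [0.43622747 0.54113583 0.10764944]
```

Seated at TCP z = 107.7, as predicted. I'll relax the downward push, open only slightly, and rise straight up.

```bash

python3 -m creep '{"translation":[[0,0,2],[0,0,0],[0,0,0],[0,0,0],[0,0,0],[0,0,0],[0,0,0]],"spin":[0,0,0,0,0,0,0],"gripper":[0,0.25,0.25,0.25,0.25,0.25,0.25]}' 60
python3 -m creep '{"translation":[[0,0,10],[0,0,20],[0,0,30],[0,0,40],[0,0,40],[0,0,0]],"spin":[0,0,0,0,0,0],"gripper":[0.25,0.25,0.25,0.25,0.25,0.25]}' 60
python3 - <<'E'
from h import *
s=get_state(); print(s["eef_pos"],s["ee_rot"],s["force"])
for c in("top","side","wrist"): cams.grab_frame(c); show([c],["pan","dish","dish_grip","lump1","balance"])
E
```

```text
t: 49.95
eef_pos: [0.4361, 0.5408, 0.1074]
ee_rot: [-3.141, -0.0, -3.064]
force: [0.1, 0.8, -0.3]
width: 0.0219
gripper_force: 0.0
t: 50.55
eef_pos: [0.4381, 0.5431, 0.2559]
ee_rot: [3.133, 0.007, -3.063]
force: [1.3, -0.3, -0.3]
width: 0.0218
gripper_force: 0.0
[0.4380618  0.54308203 0.25591856] [ 3.13273026  0.00731781 -3.06316635] [ 1.29247955 -0.2969349  -0.26671125]
top pan [([677, 411, -2], 0.23)]
top dish [([200, 309, -2], 0.75), ([447, 428, 60], 0.68)]
top dish_grip [([90, 335, 67], 0.93), ([435, 540, 122], 0.75)]
top lump1 [([437, 479, 82], 0.92), ([434, 540, 124], 0.73), ([437, 447, 79], 0.6)]
top balance []
side pan [([445, 431, 4], 0.25)]
side dish [([203, 306, -2], 0.62), ([447, 429, 60], 0.58)]
side dish_grip [([435, 545, 124], 0.77), ([92, 336, 65], 0.7), ([444, 431, 3], 0.61)]
side lump1 [([445, 445, 82], 0.39), ([435, 483, 80], 0.38)]
side balance [([444, 431, 1], 0.82), ([595, -88, 1], 0.69)]
wrist pan []
wrist dish [([453, 426, 63], 0.88)]
wrist dish_grip [([438, 539, 126], 0.96)]
wrist lump1 [([437, 478, 76], 0.83), ([440, 444, 79], 0.7)]
wrist balance []
```

The dish stands at (447,428,60), centred on the pan with both lumps flat inside. Next I'll go back to the wheel.

```bash

python3 -m creep '{"translation":[[0,-20,0],[5,-45,0],[5,-45,0],[5,-45,0],[5,-45,0],[5,-45,0],[5,-45,0],[5,-45,0]],"spin":[0,0.05,0.05,0.05,0.05,0.05,0.05,0.05],"gripper":[0.6,0.6,0.6,0.6,0.6,0.6,0.6,0.6]}' 60
python3 -m creep '{"translation":[[0,-45,0],[-5,-45,0],[-5,-45,0],[-5,-45,0],[-5,-45,0],[-5,-45,0],[-5,-45,0],[-5,-45,0]],"spin":[0.05,0.05,0.05,0.05,0.05,0.05,0,0],"gripper":[0.6,0.6,0.6,0.6,0.6,0.6,0.6,0.6]}' 60
python3 -m creep '{"translation":[[-3,-45,0],[0,-15,0],[0,0,0],[0,0,0]],"spin":[0,0,0,0],"gripper":[0.6,0.6,0.6,0.6]}' 60
python3 - <<'E'
from h import *
s=get_state(); print(s["eef_pos"],s["ee_rot"],s["q"])
f=cams.grab_frame("wrist"); show(["wrist"],["wheel_grip"])
m=(f["img"].max(2)<48).astype(np.uint8); m[225:]=0
m=cv2.morphologyEx(m,cv2.MORPH_OPEN,np.ones((3,3)))
for c in cv2.findContours(m,cv2.RETR_EXTERNAL,cv2.CHAIN_APPROX_NONE)[0]:
    if cv2.contourArea(c)>500:
        P=np.array([ray(f,p[0],0.132)[:2]*1000 for p in c],np.float32); print(cv2.minAreaRect(P))
E
```

```text
t: 52.25
eef_pos: [0.471, 0.2041, 0.248]
ee_rot: [3.141, 0.001, -2.711]
force: [1.1, -0.1, 0.4]
width: 0.0526
gripper_force: 0.0
t: 53.05
eef_pos: [0.4356, -0.1559, 0.2482]
ee_rot: [-3.141, 0.001, -2.413]
force: [1.0, 0.6, -0.4]
width: 0.0525
gripper_force: 0.0
t: 53.45
eef_pos: [0.4329, -0.2144, 0.2475]
ee_rot: [3.142, 0.0, -2.415]
force: [0.4, -0.1, -0.5]
width: 0.0523
gripper_force: 0.0
[ 0.43291334 -0.21437454  0.24753957] [ 3.14152733e+00  9.73831841e-05 -2.41516558e+00] [-5.16095295e-02  2.31833272e-02 -3.63042412e-01 -1.24015065e-04
 -1.18454707e+00 -7.92712999e-01]
wrist wheel_grip [([436, -215, 117], 0.66)]
((541.38232421875, -293.137451171875), (31.933765411376953, 53.418190002441406), 76.72803497314453)
((428.98944091796875, -217.29185485839844), (77.1391372680664, 13.600632667541504), 42.01859664916992)
```

```bash

python3 -m creep '{"translation":[[-1,0,-40],[0,0,-40],[0,0,-40],[0,0,-21],[0,0,0],[0,0,0],[0,0,0],[0,0,0]],"spin":[0,0,0,0,0,0,0,0],"gripper":[0.6,0.6,0.6,0.6,0.6,0,0,0]}' 60
python3 -m creep '{"translation":[[0,0,0],[0,0,0],[0,0,0],[0,0,0]],"spin":[0,0,0,0],"gripper":[0,0,0,0]}' 60
python3 -m creep '{"translation":[[0,0,0],[0,0,0],[0,0,0],[0,0,0],[0,0,0],[0,0,0],[0,0,0],[0,0,0]],"spin":[0.12,0.12,0.12,0.12,0.12,0.12,0.12,0.12],"gripper":[0,0,0,0,0,0,0,0]}' 60
python3 -m creep '{"translation":[[0,0,0],[0,0,0],[0,0,0],[0,0,0],[0,0,0],[0,0,0],[0,0,0],[0,0,0]],"spin":[0.12,0.12,0.12,0.12,0.12,0.12,0.12,0.12],"gripper":[0,0,0,0,0,0,0,0]}' 60
```

```text
t: 54.35
eef_pos: [0.4332, -0.2141, 0.1081]
ee_rot: [-3.139, 0.002, -2.413]
force: [0.5, -0.9, 0.1]
width: 0.0336
gripper_force: 0.0
t: 54.75
eef_pos: [0.4322, -0.2142, 0.107]
ee_rot: [-3.141, 0.0, -2.414]
force: [-1.2, 2.4, 5.4]
width: 0.0137
gripper_force: 60.0
t: 55.55
eef_pos: [0.4313, -0.2139, 0.107]
ee_rot: [3.141, 0.001, -1.449]
force: [-4.9, 5.0, 11.5]
width: 0.0135
gripper_force: 60.0
t: 56.35
eef_pos: [0.4305, -0.2144, 0.107]
ee_rot: [3.14, 0.002, -0.489]
force: [-8.0, 1.3, 11.5]
width: 0.0135
gripper_force: 60.0
```

```bash

python3 -m creep '{"translation":[[0,0,0],[0,0,0],[0,0,0],[0,0,0],[0,0,0],[0,0,20],[0,0,20],[0,0,5]],"spin":[0,0,0,0,0,0,0,0],"gripper":[0.6,0.6,0.6,0.6,0.6,0.6,0.6,0.6]}' 60
python3 -m creep '{"translation":[[0,0,0],[0,0,0],[0,0,0],[0,0,0],[0,0,0],[0,0,0],[0,0,0],[0,0,0]],"spin":[-0.14,-0.14,-0.14,-0.14,-0.14,-0.14,-0.14,-0.14],"gripper":[0.6,0.6,0.6,0.6,0.6,0.6,0.6,0.6]}'
python3 -m creep '{"translation":[[0,0,0],[0,0,0],[0,0,0],[0,0,0],[0,0,0],[0,0,0],[0,0,0],[0,0,0]],"spin":[-0.14,-0.14,-0.14,-0.14,-0.14,-0.14,-0.14,-0.14],"gripper":[0.6,0.6,0.6,0.6,0.6,0.6,0.6,0.6]}'
python3 -m creep '{"translation":[[0,0,0],[0,0,0],[0,0,0],[0,0,0],[0,0,0],[0,0,0],[0,0,0],[0,0,0]],"spin":[-0.14,-0.14,-0.14,-0.14,-0.14,-0.14,-0.06,0],"gripper":[0.6,0.6,0.6,0.6,0.6,0.6,0.6,0.6]}'
python3 -m creep '{"translation":[[0,0,-25],[0,0,-20],[0,0,0],[0,0,0],[0,0,0],[0,0,0],[0,0,0],[0,0,0]],"spin":[0,0,0,0,0,0,0,0],"gripper":[0.6,0.6,0.6,0,0,0,0,0]}' 60
python3 -m creep '{"translation":[[0,0,0],[0,0,0],[0,0,0]],"spin":[0,0,0],"gripper":[0,0,0]}' 60
python3 - <<'E'
from h import *
s=get_state(); print(s["eef_pos"],s["ee_rot"],s["q"],s["force"],s["moment"])
E
```

```text
t: 57.15
eef_pos: [0.4334, -0.2144, 0.1535]
ee_rot: [-3.141, -0.003, -0.494]
force: [-0.5, 0.4, -0.3]
width: 0.0527
gripper_force: 0.0
t: 57.95
eef_pos: [0.4319, -0.2141, 0.151]
ee_rot: [3.141, 0.0, -1.62]
force: [1.8, 0.3, 0.2]
width: 0.0528
gripper_force: 0.0
t: 58.75
eef_pos: [0.4319, -0.214, 0.151]
ee_rot: [3.141, -0.0, -2.74]
force: [-0.3, -0.4, -0.2]
width: 0.0528
gripper_force: 0.0
t: 59.55
eef_pos: [0.4319, -0.2141, 0.151]
ee_rot: [-3.141, -0.001, 2.648]
force: [0.2, -0.4, 0.3]
width: 0.0532
gripper_force: 0.0
t: 60.35
eef_pos: [0.4323, -0.2142, 0.107]
ee_rot: [3.141, 0.001, 2.65]
force: [-0.3, 0.4, 0.2]
width: 0.0183
gripper_force: 0.0
t: 60.65
eef_pos: [0.4318, -0.215, 0.107]
ee_rot: [-3.14, 0.0, 2.65]
force: [-1.8, -5.5, 1.3]
width: 0.0137
gripper_force: 60.0
[ 0.43181569 -0.21500565  0.10699018] [-3.14026603e+00  2.26765969e-04  2.65000530e+00] [-5.19563835e-02  1.59868852e-01 -5.66621305e-01  1.73451980e-03
 -8.44666333e-01 -2.01157937e+00] [-1.76195769 -5.46216011  1.32086844] [-1.95851648  0.45057361  0.23151543]
```

Now +1.92 more, then creep on to find the zero stop, watching the moment.

```bash

python3 -m creep '{"translation":[[0,0,0],[0,0,0],[0,0,0],[0,0,0],[0,0,0],[0,0,0],[0,0,0],[0,0,0]],"spin":[0.12,0.12,0.12,0.12,0.12,0.12,0.12,0.12],"gripper":[0,0,0,0,0,0,0,0]}' 60
python3 -m creep '{"translation":[[0,0,0],[0,0,0],[0,0,0],[0,0,0],[0,0,0],[0,0,0],[0,0,0],[0,0,0]],"spin":[0.12,0.12,0.12,0.12,0.12,0.12,0.12,0.10],"gripper":[0,0,0,0,0,0,0,0]}' 60
python3 - <<'E'
from h import *
s=get_state(); print(s["ee_rot"][2],s["moment"])
E
python3 -m creep '{"translation":[[0,0,0],[0,0,0]],"spin":[0.05,0],"gripper":[0,0]}' 60
python3 - <<'E'
from h import *
s=get_state(); print(s["ee_rot"][2],s["moment"])
E
python3 -m creep '{"translation":[[0,0,0],[0,0,0]],"spin":[0.05,0],"gripper":[0,0]}' 60
python3 - <<'E'
from h import *
s=get_state(); print(s["ee_rot"][2],s["moment"])
cams.grab_frame("side"); show(["side"],["trough_floor","trough_lip"])
E
```

```text
t: 61.45
eef_pos: [0.4318, -0.2147, 0.107]
ee_rot: [-3.141, -0.001, -2.669]
force: [-2.6, -3.7, 3.0]
width: 0.0136
gripper_force: 60.0
t: 62.25
eef_pos: [0.4315, -0.2145, 0.1069]
ee_rot: [3.141, -0.001, -1.729]
force: [-3.2, -1.7, 4.8]
width: 0.0132
gripper_force: 60.0
-1.7292142492577063 [-0.49449352  0.99429661 -0.22489682]
t: 62.45
eef_pos: [0.4315, -0.2145, 0.1069]
ee_rot: [3.141, -0.001, -1.683]
force: [-4.3, -0.6, 5.8]
width: 0.0136
gripper_force: 60.0
-1.682930225962529 [-0.47942443  1.3026586   0.18061521]
t: 62.65
eef_pos: [0.4315, -0.2145, 0.107]
ee_rot: [3.141, -0.001, -1.634]
force: [-4.0, -2.1, 5.7]
width: 0.0136
gripper_force: 60.0
-1.633576966151608 [-0.5455403   1.37416691  0.07198816]
side trough_floor [([594, -153, 135], 0.78)]
side trough_lip [([590, -86, 134], 0.6), ([444, 431, 61], 0.56)]
```

We are back at the starting bar angle, so the remainder is θ0 (0 to 0.6). I'll continue in small steps to the stop.

```bash
cat > m.py <<'E'
from station import get_state,cams
import numpy as np
v=[]
for i in range(3): cams.grab_frame("wrist"); s=get_state(); v.append([s["ee_rot"][2],s["moment"][2]])
print(np.round(np.mean(v,0),3))
E
python3 -m creep '{"translation":[[0,0,0],[0,0,0]],"spin":[0.05,0],"gripper":[0,0]}' 60 | grep rot; python3 m.py
python3 -m creep '{"translation":[[0,0,0],[0,0,0]],"spin":[0.05,0],"gripper":[0,0]}' 60| grep rot; python3 m.py
python3 -m creep '{"translation":[[0,0,0],[0,0,0]],"spin":[0.05,0],"gripper":[0,0]}' 60| grep rot; python3 m.py
```

```text
ee_rot: [3.141, -0.001, -1.584]
[-1.585  0.085]
ee_rot: [3.141, -0.0, -1.535]
[-1.536 -0.469]
ee_rot: [3.141, 0.0, -1.486]
[-1.488 -1.443]
```

The moment jump marks the zero stop at yaw of about -1.55, so θ0 was about 0.1 and the earlier tilt was almost exactly 30°. I'll relieve the load, release and check.

```bash

python3 -m creep '{"translation":[[0,0,0],[0,0,0],[0,0,0],[0,0,0],[0,0,0],[0,0,0],[0,0,0],[0,0,0]],"spin":[-0.05,0,0,0,0,0,0,0],"gripper":[0,0,0.6,0.6,0.6,0.6,0.6,0.6]}' 60
python3 -m creep '{"translation":[[0,0,20],[0,0,40],[0,0,40],[0,0,40],[0,40,0],[0,40,0],[0,0,0]],"spin":[0,0,0,0,0,0,0],"gripper":[0.6,0.6,0.6,0.6,0.6,0.6,0.6]}' 60
python3 - <<'E'
from h import *
for c in("top","side"): cams.grab_frame(c); show([c],["dish","lump1","trough_floor","trough_lip","pan","beaker","cylinder"])
f=cams.grab_frame("wrist"); m=(f["img"].max(2)<48).astype(np.uint8); m[225:]=0
m=cv2.morphologyEx(m,cv2.MORPH_OPEN,np.ones((3,3)))
for c in cv2.findContours(m,cv2.RETR_EXTERNAL,cv2.CHAIN_APPROX_NONE)[0]:
    if cv2.contourArea(c)>500: print(cv2.minAreaRect(np.array([ray(f,p[0],0.132)[:2]*1000 for p in c],np.float32)))
E
```

```text
t: 64.65
eef_pos: [0.4321, -0.2141, 0.1065]
ee_rot: [3.142, 0.0, -1.534]
force: [0.6, -0.0, -0.1]
width: 0.0514
gripper_force: 0.0
t: 65.35
eef_pos: [0.4322, -0.1313, 0.2471]
ee_rot: [-3.14, 0.001, -1.531]
force: [0.4, -0.5, -0.3]
width: 0.0525
gripper_force: 0.0
top dish [([446, 426, 60], 0.9), ([202, 308, -3], 0.64)]
top lump1 [([437, 445, 78], 0.88), ([438, 476, 82], 0.63)]
top trough_floor []
top trough_lip []
top pan [([435, 474, 80], 0.52)]
top beaker [([383, 232, 0], 0.58), ([680, 411, -4], 0.43)]
top cylinder [([677, 412, -6], 0.67)]
side dish [([202, 302, 0], 0.9), ([442, 430, 61], 0.78)]
side lump1 []
side trough_floor [([594, -152, 137], 0.9)]
side trough_lip [([592, -88, 135], 0.76)]
side pan []
side beaker [([383, 234, -2], 0.75), ([431, -214, 119], 0.35)]
side cylinder [([680, 413, 1], 0.84)]
((431.4173278808594, -215.05714416503906), (13.501076698303223, 72.89207458496094), 1.8359301090240479)
```

```bash
python3 -c "
from station import arm; print(arm.job_done())"
```

```text
the job is handed in; nothing more can be done
None
```

I handed the job in at about 66 s: both lumps went through the feeder at about 30 degrees into the dish, the dish stands centred on the balance pan to within the cameras' few-millimetre accuracy, the trough is wound back to its level stop, and the beaker and cylinder stayed where they were; the verdict was not shown to me.

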